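# Load the pierogi tray dryer

## Robot

A 7-joint arm with a two-finger parallel gripper is mounted at the origin on the work surface. World frame = base frame: x ahead of the robot, y to its left, z up, the work surface at z = 0. Lengths are in m, angles in rad, forces in N, time in s.
With the tool pointing down it reaches from about 0.375 to 0.925 m from the base axis. Payload 3.1 kg.
Tool frame: the origin (TCP) lies between the finger pads; the fingertips stand 14 mm ahead of it and the grasp point (between the pads) lies 5 mm behind it; z points along the fingers, y is the line along which they close (so a half turn about z gives the same grasp; the last joint's range is limited). The gripper opens to 85 mm and grips with 20 to 120 N. Pads are 22 mm wide; open, the fingers measure 114 mm over their backs; the gripper's body (76 mm by 85 mm) begins 54 mm behind the grasp point. The pads swing forward as they close: fully open they stand 13 mm farther back than shut.
Start: joints at [1.078, 0.383, 0.044, 1.598, -0.018, 1.161, -0.05], TCP at [0.25, -0.6, 0.245] pointing down, gripper open.
Joint ranges: [-2.61, 2.61], [-0.41, 2.15], [-1.48, 1.57], [0, 2.5], [-1.57, 4.71], [0.05, 1.97], [-2.85, 2.85]. Speed limits (rad/s): [2.79, 2.79, 3.14, 3.14, 3.14, 3.14, 3.14].

## Interface

Orientations are given as a rotation vector (axis times angle).
In Python, from rig import sensors, optics, job_done gives the robot as it stands. The module is installed in compiled form; this text tells all that it offers.
- The arm moves only by the shell command python3 -m inch 'ROWS' [OPENING]. ROWS is a JSON object of lists of equal length, an entry for each row: "travel": the shift along the world's x, y, z scaled (see below), a list of three; "delta_rot": the turn, a rotation vector about the world's x, y, z scaled (see below), a list of three. A call has 1 to 12 rows; each row shifts and turns the commanded pose from where the row before left it; what a row does not reach is not made up. The controller multiplies each number of a shift by 10 cm and each number of a turn by 90 degrees. A row lasts 1/12 s, in which the tool goes at most 41.7 mm and 7.16 degrees, less where a joint would pass 70% of its speed; a pose out of reach is approached as far as the arm can. A call with a number of a shift or a turn outside -1 to 1 is refused whole. A call with a gripper value outside its range is refused whole. OPENING is the opening, from 0 (shut) to 1 (fully open), set as the call begins (- or left out, the last holds). The fingers move at their own pace and stop on an object; the grip force is fixed at half the most. Time passes only in rows, so rows that do not move let the fingers close. It gives the time, the measured TCP pose, the force, the opening and the grip force at its end, in the units of the state.
- sensors.state(): the state, without advancing time (a new reading comes with each control period).
- optics.capture(name): name is "scene" or "side" or "wrist"; returns a dict with "color" (420x560x3 uint8, blue, green, red), "K" (3x3 intrinsics, pixels), "k1" (the pictures are not rectified: a ray, as slopes to the right and down, at radius r is drawn at 1 + k1 r^2 times it, then the intrinsics apply), "R" (3x3) and "t" (3): a world point X has camera coordinates R X + t. Camera axes: x right, y down, z forward; pixel columns grow to the right and rows downward; lengths in m; the calibration is good to about 2 mm. A picture is of the moment at which its call begins. There is no depth.
- job_done(): hands the job in; it is judged then, once.
Trained networks look in a picture, given as the dict that the camera call returned (one of the last four; its "shot" number tells which), for a name from the list of things; names that differ only in an ending like _2 or _b are one class to them, and where a whole thing is asked for, a point or a joint stands for the part that bears it (a point fixed in the world has none). Each returns a list of dicts, best first, with "p" (0 to 1); they miss things now and then, are a little off and sometimes report something else, mostly with a low value. They report only what shows in the picture. A call takes as long as a camera call. They do not tell look-alikes from the thing itself.
- optics.trace(target, picture): "region" (420x560 bool, what is visible of it) and "box" ([left, top, right, bottom] in pixels, round what is visible of it).
- optics.mark_of(target, picture): "position" ([column, row] in pixels: a listed point, or the origin of a listed thing).
The state is a dict: "time": time; "qpos": joint angles; "dq": joint speeds; "joint_efforts": joint torques, N m; "tool_pos": TCP position; "tcp_rot": TCP orientation; "contact_force": force on the tool from outside, world axes, zero at the start; "moment": the same for the moment, N m; "opening": opening from 0.0 (shut) to 1.0 (fully open); "gripper_force": force on a finger pad.
Only numpy, scipy, OpenCV 4.12 (cv2) and the standard library are available. Lean on these libraries where they do the work, as an engineer would, in place of code of your own. Each camera call takes 0.05 s, during which the arm holds its last target. There are 200 camera calls.

## Task

Take the steel scoop and the brass dough stamp out of the utensil crate, lay the scoop the right way up in one of the empty pierogi trays and put the stamp in another, then slide every tray standing on the shelf into a bay of its own in the low white dryer, lug to the front, until it is fully home against the back of its bay, with scoop and stamp still in their trays. With everything loaded, press the blue key (programme) fully down and let it go, then the yellow key (timer) and then the green key (start) in the same way, one at a time; never press the red key (stop). Leave the other utensils in the crate and do not disturb the jar, the tin and the bowl.

Things in the scene. Friction and masses are not known exactly. Their poses are not given: they have to be found in the camera images.
- dryer: low white tray dryer, fixed, 288 wide (y) x 165 deep (x) x 52 high: three open-fronted bays side by side under a clear roof (underside 46, top 52 above the shelf), four keys on the roof 47 behind the front. Origin: middle of the front opening at shelf level; x into the bays, y to the left bay. A tray fully home has its origin at dryer x = 47, its front end 10 proud, its lug outside
- bay_left (a point): centre of the left bay's front edge, on the bay floor (dryer y = +94). Each bay is 88 wide between guide walls 6 thick, and 105 deep to its back stop; its floor is 6 above the shelf (a step of 6 at the front)
- bay_mid (a point): same, middle bay (y = 0)
- bay_right (a point): same, right bay (y = -94)
- blue_key_top (a point): centre of the top of the blue round key, 24 diameter; it is pressed straight down
- yellow_key_top (a point): same, yellow key
- green_key_top (a point): same, green key
- red_key_top (a point): same, red key
- blue_key (a joint): travel of the blue key, 0 up to 0.006 m fully down, about 5 N; springs back
- yellow_key (a joint): same, yellow key
- green_key (a joint): same, green key
- red_key (a joint): same, red key
- tray_a: yellow plastic pierogi tray, open box 115 long (x) x 80 wide (y) x 24 high, walls and floor 3 thick, with an upright grip lug at the middle of its front (-x) end: 46 long (x -102 to -56), 12 thick in y, from 2 to 36 above the underside. Origin: centre of the underside of the box; x points away from the lug, z up. 140 g. May be absent (None)
- tray_b: orange plastic pierogi tray, open box 115 long (x) x 80 wide (y) x 24 high, walls and floor 3 thick, with an upright grip lug at the middle of its front (-x) end: 46 long (x -102 to -56), 12 thick in y, from 2 to 36 above the underside. Origin: centre of the underside of the box; x points away from the lug, z up. 140 g. May be absent (None)
- tray_c: green plastic pierogi tray, open box 115 long (x) x 80 wide (y) x 24 high, walls and floor 3 thick, with an upright grip lug at the middle of its front (-x) end: 46 long (x -102 to -56), 12 thick in y, from 2 to 36 above the underside. Origin: centre of the underside of the box; x points away from the lug, z up. 140 g. May be absent (None)
- scoop: small flat-bottomed steel shovel scoop, 84 long x 38 wide x 24 high, 70 g. Origin: centre of its underside; the pan spans x 2 to 42 (open end at +x), the bar handle x -42 to +3, 10 wide (y), from 12 to 24 above the underside; z up
- crate: wooden utensil crate, fixed, 250 (x) x 190 (y) x 45 high, walls and floor 5 thick; origin at the centre of its underside
- beech_spoon: beech spoon lying in the crate, 175 long x 26 wide x 9 high; origin under its middle, bowl to +x
- pastry_brush: pastry brush with red head in the crate, 153 long x 28 wide x 10 high; origin under its middle, head to +x
- dough_stamp: little brass dough stamp with a wooden grip, standing in the crate: base 36 diameter x 6 high, grip 16 diameter from 6 to 30 above the underside, 60 g; origin at the centre of its underside
- blue_jar: blue glass jar, 76 diameter x 114 high; origin at the centre of its underside
- pepper_tin: closed tin, 56 diameter x 75 high; origin at the centre of its underside
- bowl: white bowl, 90 diameter x 45 high; origin at the centre of its underside
Mind the look-alikes: they are no part of the job. Several things have the shape of the tray_b; the one meant has the colours described above.

How it is judged:
On the way, in this order (a step that is already met when the one before it is completed fails the run):
1. the scoop lies in one tray and the stamp in another ((((x of scoop in the frame of tray_a between -0.03 and 0.03 m and y of scoop in the frame of tray_a between -0.03 and 0.03 m and z of scoop in the frame of tray_a between -0.005 and 0.015 m) and ((x of dough_stamp in the frame of tray_b between -0.055 and 0.055 m and y of dough_stamp in the frame of tray_b between -0.037 and 0.037 m and z of dough_stamp in the frame of tray_b between -0.005 and 0.03 m) or (x of dough_stamp in the frame of tray_c between -0.055 and 0.055 m and y of dough_stamp in the frame of tray_c between -0.037 and 0.037 m and z of dough_stamp in the frame of tray_c between -0.005 and 0.03 m))) or ((x of scoop in the frame of tray_b between -0.03 and 0.03 m and y of scoop in the frame of tray_b between -0.03 and 0.03 m and z of scoop in the frame of tray_b between -0.005 and 0.015 m) and ((x of dough_stamp in the frame of tray_a between -0.055 and 0.055 m and y of dough_stamp in the frame of tray_a between -0.037 and 0.037 m and z of dough_stamp in the frame of tray_a between -0.005 and 0.03 m) or (x of dough_stamp in the frame of tray_c between -0.055 and 0.055 m and y of dough_stamp in the frame of tray_c between -0.037 and 0.037 m and z of dough_stamp in the frame of tray_c between -0.005 and 0.03 m))) or ((x of scoop in the frame of tray_c between -0.03 and 0.03 m and y of scoop in the frame of tray_c between -0.03 and 0.03 m and z of scoop in the frame of tray_c between -0.005 and 0.015 m) and ((x of dough_stamp in the frame of tray_a between -0.055 and 0.055 m and y of dough_stamp in the frame of tray_a between -0.037 and 0.037 m and z of dough_stamp in the frame of tray_a between -0.005 and 0.03 m) or (x of dough_stamp in the frame of tray_b between -0.055 and 0.055 m and y of dough_stamp in the frame of tray_b between -0.037 and 0.037 m and z of dough_stamp in the frame of tray_b between -0.005 and 0.03 m))))), for 0.2 s.
2. every tray is home in the dryer, the scoop lying in one and the stamp in another (x of tray_a in the frame of dryer between 0.0395 and 0.056 m and y of tray_a in the frame of dryer between -0.105 and 0.105 m and z of tray_a in the frame of dryer between -0.002 and 0.012 m and angle between each of tray_a, tray_b, tray_c's own z axis and vertical below 0.1 rad and x of tray_b in the frame of dryer between 0.0395 and 0.056 m and y of tray_b in the frame of dryer between -0.105 and 0.105 m and z of tray_b in the frame of dryer between -0.002 and 0.012 m and x of tray_c in the frame of dryer between 0.0395 and 0.056 m and y of tray_c in the frame of dryer between -0.105 and 0.105 m and z of tray_c in the frame of dryer between -0.002 and 0.012 m and (((x of scoop in the frame of tray_a between -0.03 and 0.03 m and y of scoop in the frame of tray_a between -0.03 and 0.03 m and z of scoop in the frame of tray_a between -0.005 and 0.015 m) and ((x of dough_stamp in the frame of tray_b between -0.055 and 0.055 m and y of dough_stamp in the frame of tray_b between -0.037 and 0.037 m and z of dough_stamp in the frame of tray_b between -0.005 and 0.03 m) or (x of dough_stamp in the frame of tray_c between -0.055 and 0.055 m and y of dough_stamp in the frame of tray_c between -0.037 and 0.037 m and z of dough_stamp in the frame of tray_c between -0.005 and 0.03 m))) or ((x of scoop in the frame of tray_b between -0.03 and 0.03 m and y of scoop in the frame of tray_b between -0.03 and 0.03 m and z of scoop in the frame of tray_b between -0.005 and 0.015 m) and ((x of dough_stamp in the frame of tray_a between -0.055 and 0.055 m and y of dough_stamp in the frame of tray_a between -0.037 and 0.037 m and z of dough_stamp in the frame of tray_a between -0.005 and 0.03 m) or (x of dough_stamp in the frame of tray_c between -0.055 and 0.055 m and y of dough_stamp in the frame of tray_c between -0.037 and 0.037 m and z of dough_stamp in the frame of tray_c between -0.005 and 0.03 m))) or ((x of scoop in the frame of tray_c between -0.03 and 0.03 m and y of scoop in the frame of tray_c between -0.03 and 0.03 m and z of scoop in the frame of tray_c between -0.005 and 0.015 m) and ((x of dough_stamp in the frame of tray_a between -0.055 and 0.055 m and y of dough_stamp in the frame of tray_a between -0.037 and 0.037 m and z of dough_stamp in the frame of tray_a between -0.005 and 0.03 m) or (x of dough_stamp in the frame of tray_b between -0.055 and 0.055 m and y of dough_stamp in the frame of tray_b between -0.037 and 0.037 m and z of dough_stamp in the frame of tray_b between -0.005 and 0.03 m))))), for 0.2 s.
3. the blue key is pressed, alone (value of joint blue_key above 0.004 m and value of joint each of yellow_key, green_key, red_key below 0.002 m), for 0.05 s.
4. the yellow key is pressed, alone (value of joint yellow_key above 0.004 m and value of joint each of blue_key, green_key, red_key below 0.002 m), for 0.05 s.
5. the green key is pressed, alone (value of joint green_key above 0.004 m and value of joint each of blue_key, yellow_key, red_key below 0.002 m), for 0.05 s.
At the end, for the whole second after the job is handed in: Every present tray lies flat in a bay, within 8 mm of its back stop; the scoop lies in one (origin within 30 mm of the tray's middle each way, under 15 mm above its underside), the stamp in another; all keys are up; spoon and brush are in the crate; all is at rest (all of step 2 and value of joint each of blue_key, yellow_key, green_key, red_key below 0.002 m and x of beech_spoon in the frame of crate between -0.125 and 0.125 m and y of beech_spoon in the frame of crate between -0.095 and 0.095 m and z of beech_spoon in the frame of crate between -0.01 and 0.05 m and x of pastry_brush in the frame of crate between -0.125 and 0.125 m and y of pastry_brush in the frame of crate between -0.095 and 0.095 m and z of pastry_brush in the frame of crate between -0.01 and 0.05 m and linear speed of each of tray_a, tray_b, tray_c, scoop, dough_stamp below 0.02 m/s); the robot touches nothing.
It fails at once if the red key is pressed (value of joint red_key above 0.003 m).
It fails at once if the jar, tin or bowl is shifted more than 3 cm or tipped (distance of any of blue_jar, pepper_tin, bowl from where it was at the start of the episode above 0.03 m or angle between any of blue_jar, pepper_tin, bowl's own z axis and vertical above 0.3 rad).
Of tray_a, tray_b, tray_c only 2 to 3 are there at a start; the rules pass over those that are not, and their reading is None.
At some moment in a run one of tray_a, tray_b, tray_c, scoop may be knocked a few centimetres aside while the robot is not near it.
It also fails if it takes over 210 s, if anything falls off the work surface, if the arm or the gripper's body presses on something with over 40 N, if the wrist force passes 120 N, or if a joint passes its speed limit or range.

## Working session

There is one attempt and no reset: what is moved stays moved. The work goes in short steps, Python scripts to look and compute and a shell command to move; the robot and the scene stay as the last step left them, time stands still between calls to the robot, and variables do not carry over. Pictures are saved under pics/ and viewed, at most 14 in all, crops included, and the job is handed in when it is done.

```bash
mkdir -p pics; cat > h.py <<'E'
import numpy as np, cv2
from rig import sensors, optics, job_done
def ray(pic,uv):
    K=pic["K"];d=np.array([(uv[0]-K[0][2])/K[0][0],(uv[1]-K[1][2])/K[1][1]])
    s=d.copy()
    for _ in range(20): s=d/(1+pic["k1"]*(s@s))
    R=np.array(pic["R"]);t=np.array(pic["t"])
    v=R.T@np.array([s[0],s[1],1]);return -R.T@t,v/np.linalg.norm(v)
def onz(pic,uv,z):
    c,v=ray(pic,uv);return c+v*(z-c[2])/v[2]
def tri(obs):
    A=np.zeros((3,3));b=np.zeros(3)
    for pic,uv in obs:
        c,v=ray(pic,uv);P=np.eye(3)-np.outer(v,v);A+=P;b+=P@c
    x=np.linalg.solve(A,b)
    return x,[np.linalg.norm((np.eye(3)-np.outer(v,v))@(x-c)) for c,v in [ray(*o) for o in obs]]
def proj(pic,X):
    x=np.array(pic["R"])@np.array(X)+pic["t"];s=x[:2]/x[2];s=s*(1+pic["k1"]*(s@s))
    K=np.array(pic["K"]);return K[:2,:2]@s+K[:2,2]
def save(pic,n): cv2.imwrite(f"pics/{n}.png",pic["color"])
E
cat > a.py <<'E'
from h import *
np.set_printoptions(precision=4,suppress=True)
P={n:optics.capture(n) for n in("scene","side")}
for n in P: save(P[n],n+"0");print(n,"cam",-np.array(P[n]["R"]).T@P[n]["t"])
for n in ["dryer","tray_a","tray_b","tray_c","scoop","dough_stamp","crate","beech_spoon","pastry_brush","blue_jar","pepper_tin","bowl","bay_left","bay_mid","bay_right","blue_key_top","yellow_key_top","green_key_top","red_key_top"]:
  for c in P:
    print(n,c,[(np.round(o["position"]).tolist(),round(o["p"],2),onz(P[c],o["position"],.0).round(3)[:2].tolist()) for o in optics.mark_of(n,P[c])[:4]])
print(sensors.state())
E
python3 a.py; python3 -c "
import cv2,numpy as np
for n in('scene0','side0'): pass"
```

```text
scene cam [1.269  0.023  0.7479]
side cam [-0.1293  1.0056  0.7436]
dryer scene [([300.0, 257.0], 0.6, [0.633, 0.094]), ([192.0, 232.0], 0.28, [0.528, -0.191]), ([157.0, 230.0], 0.24, [0.515, -0.29])]
dryer side [([249.0, 231.0], 0.84, [0.622, 0.101])]
tray_a scene [([195.0, 232.0], 0.76, [0.53, -0.183]), ([131.0, 179.0], 0.74, [0.283, -0.416]), ([155.0, 230.0], 0.67, [0.517, -0.293]), ([204.0, 178.0], 0.67, [0.293, -0.18])]
tray_a side [([380.0, 220.0], 0.98, [0.293, -0.193]), ([402.0, 195.0], 0.78, [0.295, -0.402]), ([317.0, 203.0], 0.7, [0.529, -0.18]), ([336.0, 194.0], 0.57, [0.505, -0.283])]
tray_b scene [([195.0, 232.0], 0.76, [0.53, -0.183]), ([131.0, 179.0], 0.74, [0.283, -0.416]), ([155.0, 230.0], 0.67, [0.517, -0.293]), ([204.0, 178.0], 0.67, [0.293, -0.18])]
tray_b side [([380.0, 220.0], 0.98, [0.293, -0.193]), ([402.0, 195.0], 0.78, [0.295, -0.402]), ([317.0, 203.0], 0.7, [0.529, -0.18]), ([336.0, 194.0], 0.57, [0.505, -0.283])]
tray_c scene [([195.0, 232.0], 0.76, [0.53, -0.183]), ([131.0, 179.0], 0.74, [0.283, -0.416]), ([155.0, 230.0], 0.67, [0.517, -0.293]), ([204.0, 
[... 2091 characters left out ...]
])]
green_key_top side [([242.0, 205.0], 0.4, [0.749, -0.024])]
red_key_top scene [([269.0, 252.0], 0.49, [0.613, 0.015])]
red_key_top side [([252.0, 196.0], 0.49, [0.761, -0.098])]
{'time': 2.0, 'qpos': array([ 1.0782,  0.3829,  0.0439,  1.5979, -0.0179,  1.1612, -0.0499]), 'dq': array([ 0.0011,  0.0012, -0.    ,  0.002 ,  0.0002,  0.0001, -0.001 ]), 'joint_efforts': array([  0.0001, -43.3429,   1.023 , -24.9907,   0.0105,   0.0019,
        -0.    ]), 'tool_pos': array([ 0.25  , -0.6   ,  0.2453]), 'tcp_rot': array([-3.0806, -0.6161, -0.    ]), 'contact_force': array([0.7979, 0.9823, 0.2638]), 'moment': array([ 0.0035, -0.0065,  0.031 ]), 'gripper_force': 0.0, 'opening': 1.0004678991824612}
```

View images.

View pics/scene0.png

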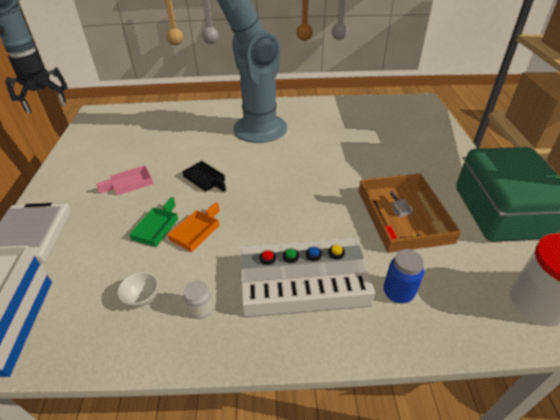

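View pics/side0.png

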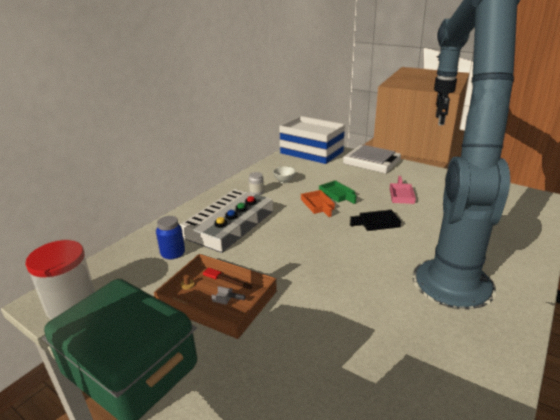

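```bash
python3 -m inch '{"travel":[[0.17,0.29,0.1],[0.17,0.29,0.1],[0.17,0.29,0.1],[0.17,0.29,0.1],[0.17,0.29,0.1],[0.17,0.29,0.1],[0.17,0.29,0.1],[0.17,0.29,0.1],[0.17,0.29,0.1],[0.17,0.29,0.1],[0.17,0.29,0.1],[0,0,0]],"delta_rot":[[0,0,-0.0228],[0,0,-0.0228],[0,0,-0.0228],[0,0,-0.0228],[0,0,-0.0228],[0,0,-0.0228],[0,0,-0.0228],[0,0,-0.0228],[0,0,-0.0228],[0,0,-0.0228],[0,0,-0.0228],[0,0,0]]}' 1
cat > w.py <<'E'
from h import *
import sys
np.set_printoptions(precision=4,suppress=True)
n=sys.argv[1];p=optics.capture("wrist");save(p,n)
import pickle;pickle.dump({k:p[k] for k in("K","k1","R","t","color")},open(n+".pkl","wb"))
s=sensors.state();print(s["time"],s["tool_pos"],s["tcp_rot"],s["qpos"].round(2));print("cam",-np.array(p["R"]).T@p["t"],"fwd",np.array(p["R"])[2])
for a in sys.argv[2:]:
  name,z=a.split(":")
  for o in optics.mark_of(name,p)[:4]: print(name,np.round(o["position"]),round(o["p"],2),onz(p,o["position"],float(z))[:2])
E
python3 w.py w1 tray_b:0
```

```text
time: 3.0
tool_pos: [0.4431, -0.2727, 0.3583]
tcp_rot: [-3.14, -0.021, -0.011]
contact_force: [0.1, 1.2, 0.6]
opening: 0.995
gripper_force: 0.0
3.05 [ 0.4406 -0.2764  0.3572] [3.1411 0.0168 0.0065] [ 0.64  0.06 -0.17  1.76  0.01  1.32 -1.09]
cam [ 0.5124 -0.2725  0.4875] fwd [-0.2651 -0.0011 -0.9642]
tray_b [285. 124.] 0.84 [ 0.5064 -0.2889]
tray_b [219. 256.] 0.81 [ 0.2878 -0.1825]
tray_b [351. 250.] 0.81 [ 0.3019 -0.4041]
tray_b [213. 103.] 0.66 [ 0.5343 -0.181 ]
```

View pics/w1.png

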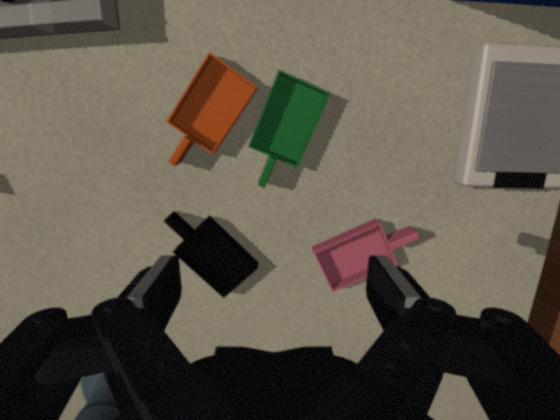

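```bash
python3 -m inch '{"travel":[[0.11,0.36,0.04],[0.11,0.36,0.04],[0.11,0.36,0.04],[0.11,0.36,0.04],[0.11,0.36,0.04],[0.11,0.36,0.04],[0.11,0.36,0.04],[0.11,0.36,0.04],[0.11,0.36,0.04],[0.11,0.36,0.04],[0,0,0]],"delta_rot":[[0,0,0],[0,0,0],[0,0,0],[0,0,0],[0,0,0],[0,0,0],[0,0,0],[0,0,0],[0,0,0],[0,0,0],[0,0,0]]}'
python3 w.py w2 dryer:0 bay_left:.006 bay_mid:.006 bay_right:.006 blue_key_top:.058 yellow_key_top:.058 green_key_top:.058 red_key_top:.058 crate:0 scoop:.005
```

```text
time: 4.02
tool_pos: [0.5476, 0.0876, 0.3957]
tcp_rot: [-3.135, -0.019, -0.002]
contact_force: [0.6, 2.4, 0.2]
opening: 1.0
gripper_force: 0.0
4.0667 [0.5472 0.0832 0.3952] [-3.1392 -0.0129  0.0001] [ 0.23  0.14 -0.51  1.61  0.07  1.41 -1.84]
cam [0.6177 0.0872 0.5244] fwd [-0.2706  0.0039 -0.9627]
dryer [272. 110.] 0.9 [0.6288 0.0926]
bay_left [215. 114.] 0.67 [0.6225 0.1844]
bay_mid [271. 109.] 0.58 [0.6305 0.0948]
bay_right [326. 111.] 0.74 [0.6279 0.0083]
blue_key_top [247.  70.] 0.61 [0.6807 0.1283]
yellow_key_top [214.  75.] 0.63 [0.6745 0.174 ]
green_key_top [292.  74.] 0.8 [0.676  0.0658]
green_key_top [331. 109.] 0.53 [0.6298 0.008 ]
red_key_top [332.  69.] 0.52 [0.6832 0.0104]
crate [ 95. 192.] 0.8 [0.4897 0.4   ]
scoop [102. 207.] 0.7 [0.4646 0.3892]
```

View pics/w2.png

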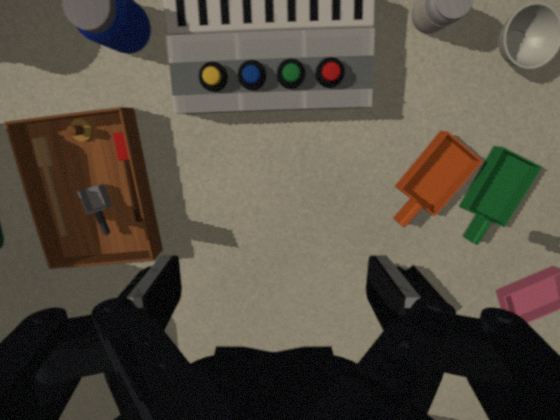

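```bash
python3 -m inch '{"travel":[[-0.12,0.36,-0.1],[-0.12,0.36,-0.1],[-0.12,0.36,-0.1],[-0.12,0.36,-0.1],[-0.12,0.36,-0.1],[-0.12,0.36,-0.1],[-0.12,0.36,-0.1],[0,0,0],[0,0,0]],"delta_rot":[[0,0,0],[0,0,0],[0,0,0],[0,0,0],[0,0,0],[0,0,0],[0,0,0],[0,0,0],[0,0,0]]}'
python3 w.py w3 scoop:.005 dough_stamp:.005
python3 -m inch '{"travel":[[-0.1,0.4,0],[-0.1,0.4,0],[0,0,0],[0,0,0]],"delta_rot":[[0,0,0],[0,0,0],[0,0,0],[0,0,0]]}'
python3 w.py w4 scoop:.005 dough_stamp:.005
python3 -c "
import cv2,numpy as np
a=cv2.imread('pics/w3.png');b=cv2.imread('pics/w4.png')
cv2.imwrite('pics/w34.png',np.vstack([cv2.resize(a,(400,300)),cv2.resize(b,(400,300))]))"
```

```text
time: 5.32
tool_pos: [0.4604, 0.334, 0.3247]
tcp_rot: [-3.141, -0.013, 0.003]
contact_force: [0.2, -0.4, -0.0]
opening: 0.999
gripper_force: 0.0
5.3667 [0.4624 0.3316 0.3251] [ 3.141   0.0054 -0.0004] [-0.1   0.24 -0.69  1.67  0.15  1.29 -2.39]
cam [0.5309 0.3341 0.4533] fwd [-0.2737 -0.0007 -0.9618]
scoop [234. 168.] 0.74 [0.4593 0.3905]
scoop [275. 127.] 0.41 [0.517  0.3326]
dough_stamp [222.  63.] 0.74 [0.5995 0.4033]
time: 5.8
tool_pos: [0.4421, 0.4127, 0.3258]
tcp_rot: [-3.14, -0.006, 0.0]
contact_force: [-0.1, -0.6, -0.6]
opening: 0.998
gripper_force: 0.0
5.85 [0.4438 0.4105 0.3255] [3.1413 0.0007 0.0011] [-0.24  0.32 -0.71  1.59  0.21  1.32 -2.55]
cam [0.5124 0.4124 0.4545] fwd [-0.2722  0.0016 -0.9622]
scoop [291. 151.] 0.6 [0.466  0.3882]
dough_stamp [282.  51.] 0.82 [0.5971 0.4025]
dough_stamp [513.  29.] 0.6 [0.6299 0.0952]
```

View pics/w3.png

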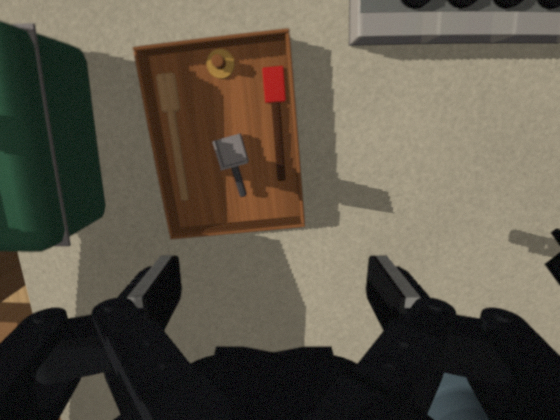

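View pics/w4.png

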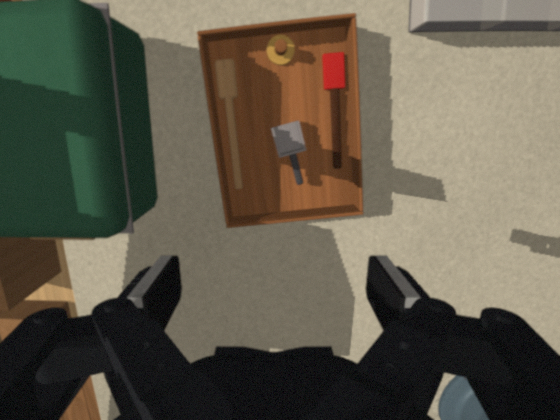

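```bash
cat > t.py <<'E'
from h import *
import pickle
np.set_printoptions(precision=4,suppress=True)
A=pickle.load(open("w3.pkl","rb"));B=pickle.load(open("w4.pkl","rb"))
for n,a,b in [("tip",(243,195),(300,182)),("root",(235,168),(292,155)),("stamp",(220,62),(281,48)),("pan",(230,152),(289,139))]: print(n,*tri([(A,a),(B,b)]))
def blob(p,m):
    n,l,s,c=cv2.connectedComponentsWithStats(m.astype(np.uint8)); i=1+s[1:,4].argmax();return c[i],s[i],l==i
for p in(A,B):
    im=p["color"].astype(int);b,g,r=im[...,0],im[...,1],im[...,2]
    roi=np.zeros(b.shape,bool);c=(60,200,200,320);roi[c[0]:c[1],c[2]:c[3]]=1
    grey=roi&(abs(r-b)<25)&(r>60); print("grey",blob(p,grey)[:2])
for f,uv in (("w3",(243,195)),): pass
for p,u1,u2 in((A,(243,195),(235,168)),(B,(300,182),(292,155))):
    x=onz(p,u1,.029);y=onz(p,u2,.029);print(x[:2],y[:2],np.degrees(np.arctan2(*(y-x)[1::-1])))
print([onz(p,u,.035)[:2] for p,u in((A,(220,62)),(B,(281,48)))])
for p,us in((A,((137,49),(289,32),(302,225),(171,236))),(B,((200,34),(354,16),(362,213),(228,225)))): print("crate",[onz(p,u,.045)[:2].round(3) for u in us])
E
python3 t.py
python3 - <<'E'
import cv2
a=cv2.imread('pics/w3.png')[30:240,130:310];cv2.imwrite('pics/crop.png',cv2.resize(a,None,fx=2.8,fy=2.8,interpolation=2))
E
```

```text
tip [0.425  0.3762 0.0277] [np.float64(0.0004387346716431236), np.float64(0.00043873467164309247)]
root [0.4612 0.3875 0.0187] [np.float64(0.00027180285628988223), np.float64(0.0002718028562898121)]
stamp [0.5984 0.404  0.0158] [np.float64(0.00023310781233256073), np.float64(0.00023310781233249763)]
pan [0.4839 0.3925 0.0277] [np.float64(0.00013225827503096126), np.float64(0.00013225827503102202)]
grey (array([308.4343, 123.7893]), array([ 293,   60,   27,  140, 3037], dtype=int32))
grey (array([206.6765, 153.8771]), array([ 200,   66,   21,  134, 1465], dtype=int32))
[0.4249 0.376 ] [0.4626 0.3862] 15.11407449272157
[0.4257 0.3764] [0.4627 0.3882] 17.587524665559233
[array([0.5956, 0.401 ]), array([0.5944, 0.4043])]
crate [array([0.609, 0.499]), array([0.628, 0.317]), array([0.387, 0.294]), array([0.369, 0.476])]
crate [array([0.608, 0.501]), array([0.628, 0.319]), array([0.386, 0.292]), array([0.368, 0.475])]
```

View pics/crop.png

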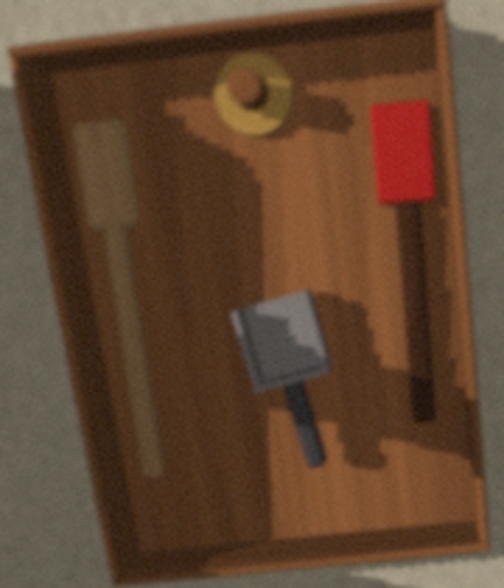

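```bash
python3 -m inch '{"travel":[[0,-0.036,-0.28],[0,-0.036,-0.28],[0,-0.036,-0.28],[0,-0.036,-0.28],[0,-0.036,-0.28],[0,-0.036,-0.28],[0,-0.036,-0.28],[0,-0.036,-0.28],[0,0,0],[0,0,0],[0,0,0]],"delta_rot":[[0,0,0.0445],[0,0,0.0445],[0,0,0.0445],[0,0,0.0445],[0,0,0],[0,0,0],[0,0,0],[0,0,0],[0,0,0],[0,0,0],[0,0,0]]}' 0.4
python3 w.py w5 scoop:.005
python3 - <<'E'
import pickle,sys
sys.path.insert(0,'.')
from h import *
p=pickle.load(open('w5.pkl','rb'))
im=p["color"].copy()
for X in [(.4253,.3762,.029),(.4445,.3817,.029),(.4657,.3878,.029)]:
    u=proj(p,X);print(u);cv2.circle(im,tuple(int(v) for v in u),3,(0,255,255),1)
cv2.imwrite('pics/w5b.png',im)
E
```

```text
time: 6.87
tool_pos: [0.4448, 0.3822, 0.1029]
tcp_rot: [-3.11, -0.436, -0.004]
contact_force: [-0.1, 0.8, 0.7]
opening: 0.402
gripper_force: 0.0
6.9167 [0.4449 0.3831 0.1037] [-3.1089 -0.4366 -0.0059] [-0.24  0.52 -0.67  1.84  0.4   0.92 -2.38]
cam [0.5121 0.4005 0.2317] fwd [-0.2595 -0.0722 -0.963 ]
scoop [270. 189.] 0.96 [0.4624 0.3895]
[273.14744459 251.50391598]
[273.10191274 224.45477432]
[273.0096864  192.91042238]
```

View pics/w5b.png

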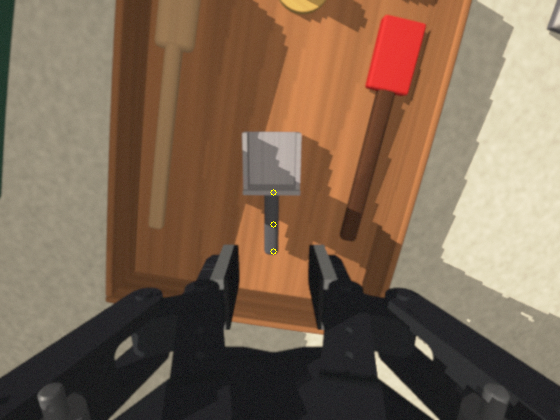

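```bash
python3 -m inch '{"travel":[[0,0,-0.2],[0,0,-0.2],[0,0,-0.2],[0,0,-0.15],[0,0,-0.05],[0,0,0],[0,0,0]],"delta_rot":[[0,0,0],[0,0,0],[0,0,0],[0,0,0],[0,0,0],[0,0,0],[0,0,0]]}' 0.4
python3 -m inch '{"travel":[[0,0,0],[0,0,0],[0,0,0],[0,0,0],[0,0,0],[0,0,0],[0,0,0.1],[0,0,0.2],[0,0,0.3],[0,0,0.3],[0,0,0.3],[0,0,0.3]],"delta_rot":[[0,0,0],[0,0,0],[0,0,0],[0,0,0],[0,0,0],[0,0,0],[0,0,0],[0,0,0],[0,0,0],[0,0,0],[0,0,0],[0,0,0]]}' 0
cat > r.py <<'E'
from h import *
import pickle,sys
np.set_printoptions(precision=4,suppress=True)
# rim rectangle of coloured tray -> pose
def tray(p,col,z=.024):
    hsv=cv2.cvtColor(p["color"],cv2.COLOR_BGR2HSV);H=hsv[...,0].astype(int)
    m=((abs(H-12)<9) if col=="o" else (abs(H-65)<18))&(hsv[...,1]>150)&(hsv[...,2]>60)
    n,l,s,c=cv2.connectedComponentsWithStats(m.astype(np.uint8))
    i=1+s[1:,4].argmax();m=(l==i).astype(np.uint8)
    cs,_=cv2.findContours(m,0,1);k=max(cs,key=cv2.contourArea)[:,0]
    g=np.array([onz(p,u,z)[:2] for u in k.astype(float)])
    # fit template (outline of rim box + lug at z) by minimising area mismatch via corner-distance
    from scipy.optimize import least_squares
    o=g.mean(0)
    def res(q):
        c_,s_=np.cos(q[2]),np.sin(q[2]);d=(g-q[:2])@np.array([[c_,-s_],[s_,c_]])
        x,y=d.T
        def sd(x,y,cx,hx,hy):
            a=np.abs(x-cx)-hx;b=np.abs(y)-hy
            return np.hypot(np.maximum(a,0),np.maximum(b,0))+np.minimum(np.maximum(a,b),0)
        return np.minimum(sd(x,y,0,.0575,.04),sd(x,y,-.079,.023,.006))
    best=min((least_squares(res,[*o,a],loss="soft_l1",f_scale=.002) for a in np.arange(0,6.28,.5)),key=lambda r:r.cost)
    return best.x[:2],(np.degrees(best.x[2])+180)%360-180,1e3*np.sqrt(np.mean(best.fun**2)),len(k)
if __name__=="__main__":
  for a in sys.argv[1:]:
    p=pickle.load(open(a+".pkl","rb"))
    for c in "og":
        for z in (.024,): print(a,c,*tray(p,c,z))
E
python3 r.py w1 w2
```

```text
time: 7.55
tool_pos: [0.4435, 0.383, 0.0222]
tcp_rot: [-3.11, -0.439, -0.002]
contact_force: [0.1, -0.4, 0.6]
opening: 0.399
gripper_force: 0.0
time: 8.55
tool_pos: [0.4424, 0.3817, 0.1726]
tcp_rot: [3.11, 0.44, -0.001]
contact_force: [-0.2, -0.1, -0.4]
opening: 0.098
gripper_force: 58.8
w1 o [ 0.5316 -0.1828] -35.39301662737853 0.8986853048047638 277
w1 g [ 0.5034 -0.3395] 68.0538692166229 13.695037992680682 240
w2 o [0.5328 0.3993] -0.14643267200403898 42.62003319801854 1232
w2 g [ 0.5055 -0.2994] -28.224108638835276 8.17098705719198 243
```

```bash
python3 -m inch '{"travel":[[0,-0.1,0.3],[0,-0.25,0.25],[0,-0.35,0.2],[0,-0.4,0.1],[0,-0.4,0.1],[0,-0.4,0.1],[0,-0.4,0.1],[0,-0.4,0.1],[0,-0.4,0.1],[0,-0.4,0],[0,-0.4,0],[0,-0.4,0]],"delta_rot":[[0,0,0],[0,0,0],[0,0,0],[0,0,0],[0,0,0],[0,0,0],[0,0,-0.05],[0,0,-0.05],[0,0,-0.05],[0,0,-0.05],[0,0,-0.05],[0,0,-0.05]]}' 0
python3 -m inch '{"travel":[[0,-0.4,0],[0,-0.4,0],[0,-0.4,0],[0,-0.3,0],[0,0,0],[0,0,0]],"delta_rot":[[0,0,-0.06],[0,0,-0.06],[0,0,-0.06],[0,0,-0.06],[0,0,-0.027],[0,0,0]]}' 0
python3 w.py w6 scoop:.3 tray_b:0
sed -i 's/o=g.mean(0)/o=(g.min(0)+g.max(0))\/2;cv2.imwrite("m_%s.png"%col,m*255)/; s/loss="soft_l1",f_scale=.002/x_scale=[.01,.01,.2]/' r.py; python3 r.py w1 w6
```

```text
time: 9.55
tool_pos: [0.4421, -0.0495, 0.3068]
tcp_rot: [3.126, -0.305, 0.001]
contact_force: [0.5, 0.3, -0.8]
opening: 0.099
gripper_force: 58.8
time: 10.05
tool_pos: [0.4418, -0.2, 0.3059]
tcp_rot: [-2.993, 0.952, 0.002]
contact_force: [0.3, 1.5, -0.8]
opening: 0.106
gripper_force: 58.8
10.1 [ 0.4424 -0.1979  0.306 ] [-2.9952  0.9442  0.0017] [ 0.62  0.03 -0.29  1.9   0.01  1.22 -1.85]
cam [ 0.4995 -0.2403  0.4345] fwd [-0.2229  0.1588 -0.9618]
scoop [273. 222.] 0.87 [ 0.4623 -0.2135]
tray_b [297.  88.] 0.97 [ 0.5108 -0.2864]
tray_b [322. 259.] 0.89 [ 0.287  -0.1805]
tray_b [449. 168.] 0.86 [ 0.2999 -0.4023]
tray_b [223. 121.] 0.77 [ 0.5334 -0.1819]
w1 o [ 0.5316 -0.1828] -35.39704639661551 0.8986597274348285 277
w1 g [ 0.5052 -0.3044] 147.84779436450702 12.45517190401087 240
w6 o [ 0.5366 -0.1815] -35.78813845254126 7.220542408553598 368
w6 g [ 0.5091 -0.291 ] -22.866150534804802 4.28825292642997 404
```

View pics/w6.png

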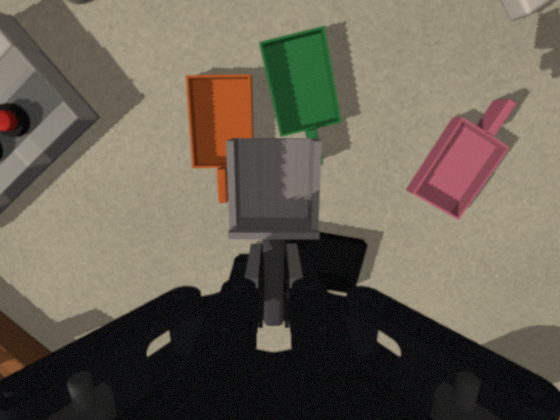

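```bash
python3 -m inch '{"travel":[[0.1,0.04,-0.31],[0.1,0.04,-0.31],[0.1,0.04,-0.31],[0.1,0.04,-0.31],[0.1,0.04,-0.31],[0.1,0.04,-0.31],[0.1,0.04,-0.31],[0.016,0,0],[0,0,0],[0,0,0]],"delta_rot":[[0,0,0],[0,0,0],[0,0,0],[0,0,0],[0,0,0],[0,0,0],[0,0,0],[0,0,0],[0,0,0],[0,0,0]]}' 0
python3 w.py w7 scoop:.065 tray_b:0
```

```text
time: 11.03
tool_pos: [0.5155, -0.169, 0.0906]
tcp_rot: [-2.997, 0.94, -0.002]
contact_force: [0.1, -1.4, 0.1]
opening: 0.099
gripper_force: 58.7
11.0833 [ 0.516  -0.1698  0.0914] [ 2.997  -0.9418  0.0055] [ 0.5   0.4  -0.3   1.96  0.16  0.8  -2.07]
cam [ 0.5733 -0.2087  0.2193] fwd [-0.2217  0.1559 -0.9626]
scoop [270. 224.] 0.6 [ 0.5302 -0.1767]
tray_b [423. 124.] 0.61 [ 0.5117 -0.2902]
```

View pics/w7.png

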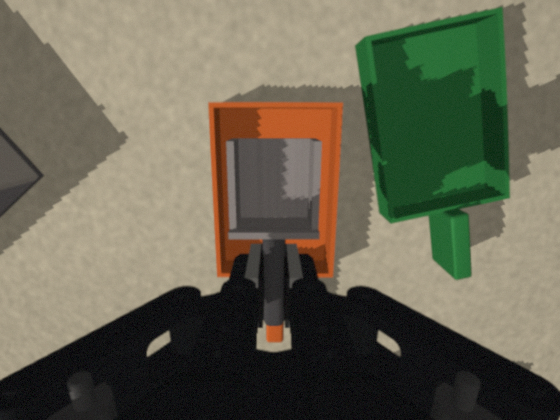

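```bash
python3 -m inch '{"travel":[[0,0,-0.2],[0,0,-0.2],[0,0,-0.15],[0,0,-0.1],[0,0,-0.05],[0,0,0],[0,0,0],[0,0,0]],"delta_rot":[[0,0,0],[0,0,0],[0,0,0],[0,0,0],[0,0,0],[0,0,0],[0,0,0],[0,0,0]]}' 0
python3 -m inch '{"travel":[[0,0,0],[0,0,0],[0,0,0],[0,0,0],[0,0,0.1],[0,0,0.2],[0,0,0.3],[0,0,0.35],[0,0,0.4],[0,0,0.4],[0,0,0],[0,0,0]],"delta_rot":[[0,0,0],[0,0,0],[0,0,0],[0,0,0],[0,0,0],[0,0,0],[0,0,0],[0,0,0],[0,0,0],[0,0,0],[0,0,0],[0,0,0]]}' 0.35
python3 w.py w8 scoop:.003 tray_b:0; python3 r.py w7 w8
```

```text
time: 11.85
tool_pos: [0.5157, -0.1703, 0.0205]
tcp_rot: [2.996, -0.944, 0.004]
contact_force: [0.8, -0.9, -0.2]
opening: 0.104
gripper_force: 59.1
time: 12.85
tool_pos: [0.5173, -0.1704, 0.1987]
tcp_rot: [2.996, -0.944, 0.013]
contact_force: [-1.2, 0.7, -0.5]
opening: 0.351
gripper_force: 0.0
12.9 [ 0.5153 -0.17    0.1961] [ 2.9962 -0.9434  0.0051] [ 0.53  0.25 -0.33  1.89  0.1   1.01 -2.02]
cam [ 0.5741 -0.2099  0.3279] fwd [-0.215   0.1538 -0.9644]
scoop [274. 170.] 0.89 [ 0.5326 -0.181 ]
tray_b [278. 168.] 0.82 [ 0.532  -0.1847]
tray_b [553. 226.] 0.65 [ 0.2977 -0.4051]
tray_b [374. 125.] 0.57 [ 0.5118 -0.29  ]
w7 o [ 0.5367 -0.1839] 144.80958299649944 10.964849242047757 974
w7 g [ 0.5123 -0.29  ] -21.44123325380039 2.733987592052138 868
w8 o [ 0.5318 -0.1811] -35.01351037262839 1.0936824855602127 472
w8 g [ 0.515  -0.2907] -21.568201761523255 3.224257159503686 626
```

View pics/w8.png

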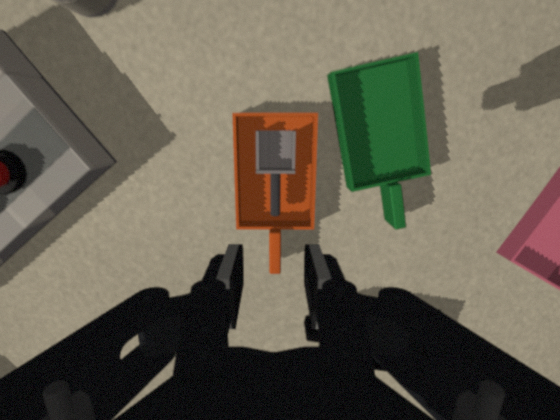

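```bash
python3 -m inch '{"travel":[[0.05,0.38,0.04],[0.05,0.38,0.04],[0.05,0.38,0.04],[0.05,0.38,0.04],[0.05,0.38,0.04],[0.05,0.38,0.04],[0.05,0.38,0.04],[0.05,0.38,0.04],[0.05,0.38,0.04],[0.05,0.38,0.04],[0.05,0.38,0.04],[0.05,0.38,0.04]],"delta_rot":[[0,0,0.0376],[0,0,0.0376],[0,0,0.0376],[0,0,0.0376],[0,0,0.0376],[0,0,0.0376],[0,0,0.0376],[0,0,0.0376],[0,0,0.0376],[0,0,0.0376],[0,0,0.0376],[0,0,0.0376]]}' 0.45
python3 -m inch '{"travel":[[0.06,0.3,-0.15],[0.06,0.3,-0.15],[0.06,0.3,-0.2],[0.04,0.28,-0.25],[0,0,-0.2],[0,0,0],[0,0,0]],"delta_rot":[[0,0,0],[0,0,0],[0,0,0],[0,0,0],[0,0,0],[0,0,0],[0,0,0]]}' 0.45
python3 w.py w9 dough_stamp:.005 crate:0
python3 - <<'E'
from h import *
import pickle
p=pickle.load(open('w9.pkl','rb'))
for z in(.035,.005):print(proj(p,(.598,.404,z)))
u=proj(p,(.598,.404,.02)).astype(int);print(u)
c=p["color"][max(0,u[1]-75):u[1]+75,u[0]-75:u[0]+75];cv2.imwrite("pics/st.png",cv2.resize(c,None,fx=4,fy=4))
E
```

```text
time: 14.0
tool_pos: [0.5734, 0.2872, 0.2397]
tcp_rot: [3.136, 0.159, -0.007]
contact_force: [1.1, 0.3, -0.6]
opening: 0.45
gripper_force: 0.0
time: 14.58
tool_pos: [0.5946, 0.4024, 0.143]
tcp_rot: [3.133, 0.156, -0.01]
contact_force: [1.6, -0.3, 0.5]
opening: 0.452
gripper_force: 0.0
14.6333 [0.5964 0.4024 0.1455] [ 3.1351  0.1533 -0.004 ] [-0.25  0.68 -0.58  1.46  0.4   1.12 -2.38]
cam [0.6653 0.4095 0.2712] fwd [-0.2768 -0.0308 -0.9604]
dough_stamp [270. 194.] 0.94 [0.5988 0.4047]
crate [268. 297.] 0.96 [0.4929 0.3969]
[270.70174118 204.26029926]
[270.8555989  194.81072778]
[270 199]
```

View pics/st.png

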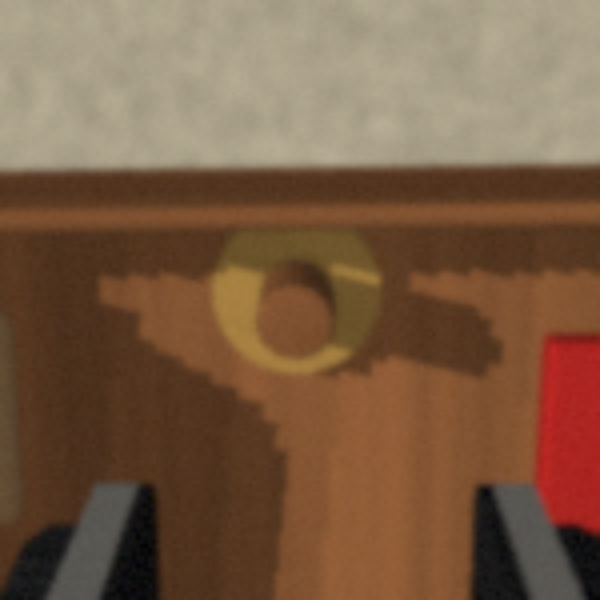

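```bash
python3 -m inch '{"travel":[[0.01,0.015,-0.2],[0,0,-0.3],[0,0,-0.3],[0,0,-0.2],[0,0,0],[0,0,0],[0,0,0]],"delta_rot":[[0,0,0],[0,0,0],[0,0,0],[0,0,0],[0,0,0],[0,0,0],[0,0,0]]}' 0.45
```

```text
time: 15.32
tool_pos: [0.5996, 0.4063, 0.0503]
tcp_rot: [-3.135, -0.153, -0.006]
contact_force: [-0.8, 0.6, 0.8]
opening: 0.449
gripper_force: 0.0
```

```bash
python3 -m inch '{"travel":[[0,0,-0.1],[0,0,-0.08],[0,0,0],[0,0,0]],"delta_rot":[[0,0,0],[0,0,0],[0,0,0],[0,0,0]]}' 0.45
python3 -m inch '{"travel":[[0,0,0]],"delta_rot":[[0,0,0]]}'
python3 -m inch '{"travel":[[0,0,0]],"delta_rot":[[0,0,0]]}'
```

```text
time: 15.65
tool_pos: [0.5972, 0.4053, 0.0287]
tcp_rot: [3.137, 0.155, -0.001]
contact_force: [0.7, 0.1, -1.0]
opening: 0.449
gripper_force: 0.0
time: 15.73
tool_pos: [0.5976, 0.4058, 0.0293]
tcp_rot: [-3.138, -0.155, 0.0]
contact_force: [0.7, -0.0, 0.1]
opening: 0.453
gripper_force: 0.0
time: 15.82
tool_pos: [0.5978, 0.4059, 0.0296]
tcp_rot: [-3.137, -0.155, -0.001]
contact_force: [0.6, 0.7, 1.3]
opening: 0.451
gripper_force: 0.0
```

```bash
python3 -m inch '{"travel":[[0,0,0],[0,0,0],[0,0,0],[0,0,0],[0,0,0],[0,0,0.1],[0,0,0.2],[0,0,0.3],[0,0,0.35],[0,0,0.35],[0,-0.1,0.35],[0,-0.3,0.2]],"delta_rot":[[0,0,0],[0,0,0],[0,0,0],[0,0,0],[0,0,0],[0,0,0],[0,0,0],[0,0,0],[0,0,0],[0,0,0],[0,0,0],[0,0,0]]}' 0
python3 -m inch '{"travel":[[-0.05,-0.38,0.1],[-0.05,-0.38,0.1],[-0.05,-0.38,0],[-0.05,-0.38,0],[-0.05,-0.38,0],[-0.05,-0.38,0],[-0.05,-0.38,0],[-0.05,-0.38,0],[-0.05,-0.38,0],[-0.05,-0.38,0],[-0.05,-0.38,0],[-0.05,-0.38,0]],"delta_rot":[[0,0,0],[0,0,0],[0,0,-0.03],[0,0,-0.03],[0,0,-0.03],[0,0,-0.03],[0,0,-0.03],[0,0,-0.03],[0,0,-0.03],[0,0,-0.03],[0,0,-0.03],[0,0,-0.03]]}' 0
python3 -m inch '{"travel":[[-0.05,-0.38,-0.1],[-0.05,-0.38,-0.15],[-0.05,-0.35,-0.2],[-0.05,-0.35,-0.2],[0,-0.3,-0.2],[0,-0.15,-0.2],[0,0,0],[0,0,0],[0,0,0]],"delta_rot":[[0,0,0],[0,0,0],[0,0,0],[0,0,0],[0,0,0],[0,0,0],[0,0,0],[0,0,0],[0,0,0]]}' 0
python3 w.py w10 tray_c:0 dough_stamp:.1 ; python3 r.py w10
```

```text
time: 16.82
tool_pos: [0.5958, 0.3737, 0.2203]
tcp_rot: [-3.127, -0.168, -0.007]
contact_force: [-0.4, 1.9, -0.2]
opening: 0.16
gripper_force: 58.7
time: 17.82
tool_pos: [0.5367, -0.0918, 0.2348]
tcp_rot: [3.086, -0.585, 0.0]
contact_force: [1.1, -0.2, -0.3]
opening: 0.159
gripper_force: 58.7
time: 18.57
tool_pos: [0.5185, -0.2795, 0.13]
tcp_rot: [-3.086, 0.579, -0.001]
contact_force: [1.3, 0.6, -0.7]
opening: 0.159
gripper_force: 58.7
18.6167 [ 0.5192 -0.2792  0.1307] [-3.0872  0.5771 -0.0036] [ 0.68  0.42 -0.31  1.83  0.16  0.92 -1.64]
cam [ 0.584  -0.3051  0.2588] fwd [-0.2523  0.1005 -0.9624]
tray_c [464. 353.] 0.87 [ 0.3003 -0.4018]
tray_c [286. 205.] 0.65 [ 0.5126 -0.2887]
w10 o [ 0.5365 -0.1845] -35.02673816325358 3.13354481007593 466
w10 g [ 0.5185 -0.2995] -16.967873969854963 9.474244468385894 690
```

```bash
python3 -m inch '{"travel":[[-0.03,-0.05,0],[-0.035,-0.05,-0.1],[0,0,-0.25],[0,0,-0.25],[0,0,-0.2],[0,0,-0.15],[0,0,-0.06],[0,0,0],[0,0,0]],"delta_rot":[[0,0,0],[0,0,0],[0,0,0],[0,0,0],[0,0,0],[0,0,0],[0,0,0],[0,0,0],[0,0,0]]}' 0
python3 -m inch '{"travel":[[0,0,0]],"delta_rot":[[0,0,0]]}' 0
```

```text
time: 19.47
tool_pos: [0.5109, -0.2918, 0.0282]
tcp_rot: [3.087, -0.582, 0.0]
contact_force: [-0.3, -0.2, -1.0]
opening: 0.164
gripper_force: 58.8
time: 19.55
tool_pos: [0.5111, -0.2918, 0.0283]
tcp_rot: [3.087, -0.582, 0.001]
contact_force: [-0.8, 0.4, -1.0]
opening: 0.161
gripper_force: 58.8
```

```bash
python3 -m inch '{"travel":[[0,0,0],[0,0,0],[0,0,0],[0,0,0],[0,0,0.1],[0,0,0.2],[0,0,0.3],[-0.1,0.05,0.35],[-0.2,0.1,0.35],[-0.1,0.05,0.35],[0,0,0.1],[0,0,0]],"delta_rot":[[0,0,0],[0,0,0],[0,0,0],[0,0,0],[0,0,0],[0,0,0],[0,0,0],[0,0,0],[0,0,0],[0,0,0],[0,0,0],[0,0,0]]}' 0.4
python3 -m inch '{"travel":[[0,0,0],[0,0,0]],"delta_rot":[[0,0,0],[0,0,0]]}'
python3 w.py w11 tray_c:0 dough_stamp:.003 scoop:.003; python3 r.py w11
python3 -c "
import cv2,numpy as np
a=cv2.imread('pics/w11.png');b=[cv2.cvtColor(cv2.imread('m_%s.png'%c),6) for c in 'og']
a[...,2]=np.maximum(a[...,2],cv2.Canny(b[0],50,100));a[...,0]=np.maximum(a[...,0],cv2.Canny(b[1],50,100));cv2.imwrite('pics/w11b.png',a)"
```

```text
time: 20.55
tool_pos: [0.4736, -0.2725, 0.2083]
tcp_rot: [3.083, -0.581, 0.014]
contact_force: [0.7, 0.2, -0.0]
opening: 0.4
gripper_force: 0.0
time: 20.72
tool_pos: [0.4704, -0.271, 0.2017]
tcp_rot: [-3.086, 0.582, 0.004]
contact_force: [-0.3, 1.2, -0.6]
opening: 0.397
gripper_force: 0.0
20.7667 [ 0.4701 -0.2708  0.2011] [-3.0858  0.5816  0.0057] [ 0.74  0.25 -0.34  1.88  0.1   1.03 -1.58]
cam [ 0.5362 -0.2966  0.3302] fwd [-0.2554  0.1012 -0.9615]
tray_c [277. 144.] 0.96 [ 0.5086 -0.2893]
tray_c [433. 278.] 0.77 [ 0.2958 -0.4058]
tray_c [257. 340.] 0.72 [ 0.2925 -0.1785]
tray_c [175. 161.] 0.65 [ 0.532  -0.1834]
dough_stamp [279. 141.] 0.86 [ 0.5111 -0.2923]
scoop [171. 160.] 0.72 [ 0.5337 -0.1808]
w11 o [ 0.5316 -0.1824] -35.731672333159395 1.630610826532837 459
w11 g [ 0.5116 -0.2942] 160.20515194734935 4.6955337584260946 517
```

View pics/w11b.png

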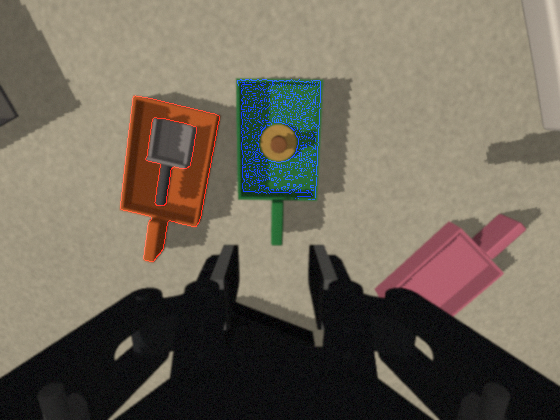

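```bash
python3 -m inch '{"travel":[[0.05,0.36,0.1],[0.05,0.36,0.1],[0.05,0.36,0.1],[0.05,0.36,0.1],[0.05,0.36,0.1],[0.05,0.36,0.1],[0.05,0.36,0.1],[0.05,0.36,0.1],[0.05,0.36,0.1],[0.05,0.36,0.1],[0,0,0],[0,0,0]],"delta_rot":[[0,0,0.0237],[0,0,0.0237],[0,0,0.0237],[0,0,0.0237],[0,0,0.0237],[0,0,0.0237],[0,0,0.0237],[0,0,0.0237],[0,0,0.0237],[0,0,0.0237],[0,0,0],[0,0,0]]}'
cat > d.py <<'E'
from h import *
import pickle,sys
np.set_printoptions(precision=4,suppress=True)
def keys(p):
    hsv=cv2.cvtColor(p["color"],cv2.COLOR_BGR2HSV);H=hsv[...,0].astype(int);out={}
    y0=np.array([proj(p,(.676,y,.05)) for y in(-.03,.2)]);a=int(y0[:,1].mean());x0,x1=sorted(y0[:,0].astype(int))
    roi=np.zeros(H.shape,bool);roi[max(0,a-35):a+35,max(0,x0):x1]=1
    for n,h in(("yellow",26),("blue",112),("green",65),("red",0)):
        m=roi&(np.minimum(abs(H-h),180-abs(H-h))<10)&(hsv[...,1]>130)&(hsv[...,2]>70)
        N,l,s,c=cv2.connectedComponentsWithStats(m.astype(np.uint8))
        if N>1: i=1+s[1:,4].argmax();out[n]=(c[i],s[i,4])
    return out
K={a:(pickle.load(open(a+".pkl","rb"))) for a in sys.argv[1:]}
kk={a:keys(K[a]) for a in K}
for n in("yellow","blue","green","red"):
    o=[(K[a],kk[a][n][0]) for a in K if n in kk[a]]
    print(n,[(kk[a][n][0].round(1),kk[a][n][1]) for a in K if n in kk[a]],*tri(o),[onz(*q,.058)[:2] for q in o])
E
python3 w.py w12 bay_left:.006 bay_mid:.006 bay_right:.006 blue_key_top:.058 yellow_key_top:.058 green_key_top:.058 red_key_top:.058
python3 -m inch '{"travel":[[0.2,-0.3,0.1],[0.2,-0.3,0.1],[0,0,0],[0,0,0]],"delta_rot":[[0,0,0],[0,0,0],[0,0,0],[0,0,0]]}'
python3 w.py w13 bay_left:.006 bay_mid:.006 bay_right:.006
python3 d.py w2 w12 w13
sed -i 's/hsv\[...,1\]>150)&(hsv\[...,2\]>60)/hsv[...,1]>110)\&(hsv[...,2]>35)/' r.py; python3 r.py w7 w8 w11
```

```text
time: 21.92
tool_pos: [0.5211, 0.0926, 0.3034]
tcp_rot: [-3.14, -0.01, -0.0]
contact_force: [0.1, -0.7, -0.8]
opening: 0.401
gripper_force: 0.0
21.9667 [0.5209 0.0896 0.3026] [ 3.1416  0.0034 -0.002 ] [ 0.34  0.16 -0.65  1.79  0.1   1.23 -1.9 ]
cam [0.5914 0.0923 0.4321] fwd [-0.2717  0.0009 -0.9624]
bay_left [202.  90.] 0.61 [0.6248 0.1855]
bay_mid [270.  87.] 0.86 [0.6283 0.0974]
bay_right [344.  86.] 0.78 [0.6307 0.0026]
bay_right [545. 180.] 0.35 [ 0.5117 -0.2928]
blue_key_top [243.  34.] 0.6 [0.6783 0.127 ]
yellow_key_top [197.  35.] 0.83 [0.6781 0.1769]
green_key_top [299.  34.] 0.95 [0.6787 0.0659]
time: 22.65
tool_pos: [0.5625, 0.0246, 0.3235]
tcp_rot: [3.141, -0.012, 0.002]
contact_force: [-0.4, 0.6, -0.4]
opening: 0.399
gripper_force: 0.0
22.7 [0.5614 0.0271 0.3231] [-3.141   0.0064  0.0004] [ 0.4   0.21 -0.6   1.69  0.12  1.28 -1.79]
cam [0.6326 0.0237 0.4523] fwd [-0.271   0.0028 -0.9626]
bay_left [413. 185.] 0.37 [ 0.5358 -0.1787]
bay_mid [480. 200.] 0.43 [ 0.513  -0.2847]
bay_right [141.  81.] 0.63 [0.6826 0.2016]
yellow [(array([210.6,  75. ]), np.int32(281)), (array([
[... 971 characters left out ...]
8]), np.int32(276)), (array([349.6,  30.8]), np.int32(488)), (array([280.2,  74.5]), np.int32(384))] [0.6786 0.0154 0.0774] [np.float64(0.00033533364326928175), np.float64(0.0004580840602085771), np.float64(0.0004543354435037981)] [array([0.6814, 0.012 ]), array([0.6828, 0.0112]), array([0.6812, 0.0153])]
w7 o [ 0.5367 -0.1839] 144.78235812732873 11.072268719106782 979
w7 g [ 0.5125 -0.2893] -20.896676939673426 3.087393680089755 745
w8 o [ 0.5318 -0.181 ] -35.065812641382536 0.8690858263551531 476
w8 g [ 0.5119 -0.2897] -21.584701999939966 1.6811864673681864 482
w11 o [ 0.5316 -0.1823] -35.77219773309241 1.9859465803927883 462
w11 g [ 0.512  -0.2917] -22.17929319184998 1.2991288970621637 482
```

View pics/w12.png

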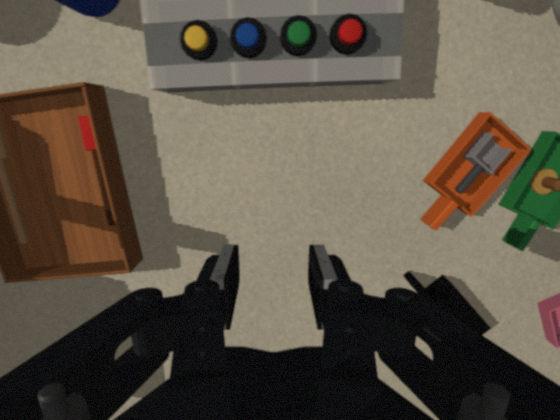

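```bash
python3 -m inch '{"travel":[[-0.117,-0.26,-0.2],[-0.117,-0.26,-0.2],[-0.117,-0.26,-0.2],[-0.117,-0.26,-0.2],[-0.117,-0.26,-0.2],[-0.117,-0.26,-0.2],[-0.117,-0.26,-0.2],[-0.117,-0.26,-0.2],[-0.117,-0.26,-0.2],[-0.117,-0.26,-0.2],[-0.117,-0.26,-0.2],[0,0,0]],"delta_rot":[[0,0,-0.0217],[0,0,-0.0217],[0,0,-0.0217],[0,0,-0.0217],[0,0,-0.0217],[0,0,-0.0217],[0,0,-0.0217],[0,0,-0.0217],[0,0,-0.0217],[0,0,-0.0217],[0,0,-0.0217],[0,0,0]]}' 0.45
python3 -m inch '{"travel":[[0,0,0],[0,0,0]],"delta_rot":[[0,0,0],[0,0,0]]}'
python3 w.py w14 tray_c:0
python3 - <<'E'
from h import *
import pickle
p=pickle.load(open('w14.pkl','rb'))
hsv=cv2.cvtColor(p["color"],cv2.COLOR_BGR2HSV);m=((abs(hsv[...,0].astype(int)-65)<18)&(hsv[...,1]>110)&(hsv[...,2]>35))
for x in(-.056,-.075,-.095):
  c=np.array([.512,-.2905])+x*np.array([.930,-.3665]);u=proj(p,(*c,.036));r=int(round(u[1]))
  cols=np.where(m[r])[0];cols=cols[abs(cols-u[0])<40]
  print(x,u,(cols.min(),cols.max(),cols.mean()) if len(cols) else None, proj(p,(*c,.024)))
E
```

```text
time: 23.85
tool_pos: [0.4258, -0.2612, 0.0993]
tcp_rot: [3.083, -0.599, -0.014]
contact_force: [-0.9, -0.3, -0.1]
opening: 0.448
gripper_force: 0.0
time: 24.02
tool_pos: [0.433, -0.256, 0.1034]
tcp_rot: [-3.086, 0.583, -0.001]
contact_force: [-0.3, 0.9, 0.0]
opening: 0.45
gripper_force: 0.0
24.0667 [ 0.4338 -0.2557  0.104 ] [-3.0868  0.5813 -0.0026] [ 0.75  0.32 -0.34  2.05  0.14  0.8  -1.61]
cam [ 0.4984 -0.2816  0.2321] fwd [-0.2526  0.1009 -0.9623]
tray_c [126. 125.] 0.85 [ 0.5329 -0.1797]
tray_c [493. 290.] 0.8 [ 0.2988 -0.4044]
tray_c [128. 124.] 0.24 [ 0.533  -0.1818]
-0.056 [278.931126   182.19495829] (np.int64(272), np.int64(287), np.float64(279.5)) [278.65271135 178.60637619]
-0.075 [278.75972272 210.84190839] (np.int64(271), np.int64(287), np.float64(279.0)) [278.49759246 205.80671513]
-0.095 [278.5845188  239.46352404] (np.int64(271), np.int64(285), np.float64(278.0)) [278.3387349  233.06854989]
```

```bash
python3 -m inch '{"travel":[[0,-0.035,0],[0,0,-0.2],[0,0,-0.2],[0,0,-0.2],[0,0,-0.15],[0,0,-0.07],[0,0,0],[0,0,0]],"delta_rot":[[0,0,0],[0,0,0],[0,0,0],[0,0,0],[0,0,0],[0,0,0],[0,0,0],[0,0,0]]}' 0.45
python3 -m inch '{"travel":[[0,0,0],[0,0,0],[0,0,0],[0,0,0],[0,0,0],[0,0,0.1],[0,0,0.15],[0,0,0.15],[0,0,0.15],[0,0,0.15],[0,0,0],[0,0,0]],"delta_rot":[[0,0,0],[0,0,0],[0,0,0],[0,0,0],[0,0,0],[0,0,0],[0,0,0],[0,0,0],[0,0,0],[0,0,0],[0,0,0],[0,0,0]]}' 0
python3 w.py w15 tray_c:.07
python3 - <<'E'
from h import *
import pickle
p=pickle.load(open('w15.pkl','rb'));s=sensors.state();T=s["tool_pos"]
o=[x for x in optics.mark_of("tray_c",optics.capture("side"))[:5]];print([(x["position"],x["p"]) for x in o])
hsv=cv2.cvtColor(p["color"],cv2.COLOR_BGR2HSV);m=((abs(hsv[...,0].astype(int)-65)<18)&(hsv[...,1]>110)&(hsv[...,2]>35)).astype(np.uint8)
n,l,st,c=cv2.connectedComponentsWithStats(m);i=1+st[1:,4].argmax();k=max(cv2.findContours((l==i).astype(np.uint8),0,1)[0],key=cv2.contourArea);h=cv2.approxPolyDP(cv2.convexHull(k),4,True)[:,0];print(h.tolist())
c0,s0=np.cos(np.radians(-21.4)),np.sin(np.radians(-21.4))
for th in(0,-.03,-.06,-.1):
  q=[]
  for x in(.0575,-.0575):
    for y in(.04,-.04):
      # pitch about the grasp point: tray point rel grasp
      X=x+.085;Z=.024-.026; X,Z=X*np.cos(th)-Z*np.sin(th),X*np.sin(th)+Z*np.cos(th)
      q.append(proj(p,(T[0]+X*c0-y*s0,T[1]+X*s0+y*c0,T[2]+.005+Z)).round(0).tolist())
  print(th,q)
E
```

```text
time: 24.78
tool_pos: [0.4332, -0.2605, 0.0217]
tcp_rot: [-3.087, 0.584, -0.001]
contact_force: [0.4, -0.4, -0.2]
opening: 0.448
gripper_force: 0.0
time: 25.78
tool_pos: [0.4325, -0.2611, 0.0919]
tcp_rot: [3.086, -0.586, 0.002]
contact_force: [-0.2, 1.0, -1.4]
opening: 0.129
gripper_force: 59.1
25.8333 [ 0.4317 -0.2607  0.091 ] [-3.0863  0.5865  0.0013] [ 0.76  0.34 -0.33  2.05  0.16  0.78 -1.62]
cam [ 0.4979 -0.2867  0.2207] fwd [-0.2519  0.0997 -0.9626]
tray_c [114. 128.] 0.79 [ 0.5215 -0.2151]
tray_c [497. 298.] 0.73 [ 0.3622 -0.3677]
[([380.9, 220.0], 0.9), ([400.3, 196.0], 0.84), ([337.3, 172.9], 0.77), ([315.3, 206.6], 0.75), ([339.1, 179.8], 0.47)]
[[382, 0], [365, 220], [287, 322], [264, 326], [181, 219], [165, 0]]
0 [[157.0, -91.0], [388.0, -92.0], [180.0, 224.0], [366.0, 224.0]]
-0.03 [[161.0, -84.0], [384.0, -84.0], [181.0, 224.0], [366.0, 223.0]]
-0.06 [[165.0, -76.0], [380.0, -77.0], [181.0, 223.0], [365.0, 223.0]]
-0.1 [[169.0, -66.0], [375.0, -67.0], [182.0, 223.0], [365.0, 222.0]]
```

```bash
python3 -m inch '{"travel":[[0.05,0.315,0],[0.05,0.315,0],[0.05,0.315,0],[0.05,0.315,0],[0.05,0.315,0],[0.05,0.315,0],[0.05,0.315,0],[0.05,0.315,0],[0,0,0],[0,0,0],[0,0,0]],"delta_rot":[[0,0,0.0334],[0,0,0.0334],[0,0,0.0334],[0,0,0.0334],[0,0,0.0334],[0,0,0.0334],[0,0,0.0334],[0,0,0.0334],[0,0,0],[0,0,0],[0,0,0]]}' 0
python3 -m inch '{"travel":[[0,0,-0.2],[0,0,-0.2],[0,0,-0.15],[0,0,0],[0,0,0],[0,0,0]],"delta_rot":[[0,0,0],[0,0,0],[0,0,0],[0,0,0],[0,0,0],[0,0,0]]}' 0
python3 w.py w16 tray_c:0 bay_right:.006 bay_mid:.006
```

```text
time: 26.9
tool_pos: [0.4716, -0.009, 0.0905]
tcp_rot: [3.141, 0.07, -0.003]
contact_force: [-0.1, -0.6, -2.3]
opening: 0.122
gripper_force: 59.1
time: 27.4
tool_pos: [0.4728, -0.0098, 0.0367]
tcp_rot: [3.141, 0.067, 0.001]
contact_force: [0.2, -0.3, -1.7]
opening: 0.124
gripper_force: 59.1
27.45 [ 0.4733 -0.0095  0.0371] [3.1406 0.0674 0.0027] [ 0.37  0.42 -0.49  2.13  0.32  0.66 -1.86]
cam [ 0.543  -0.0073  0.1654] fwd [-0.2712 -0.0108 -0.9625]
```

```bash
python3 -m inch '{"travel":[[0,0.012,-0.07],[0.1,0.005,0],[0.15,0.007,0],[0.15,0.007,0],[0.1,0.005,0],[0,0,0],[0,0,0]],"delta_rot":[[0,0,0],[0,0,0],[0,0,0],[0,0,0],[0,0,0],[0,0,0],[0,0,0]]}' 0
python3 -m inch '{"travel":[[0.1,0.004,0],[0.1,0.004,0],[0.1,0.004,0],[0.1,0.004,0],[0,0,0],[0,0,0]],"delta_rot":[[0,0,0],[0,0,0],[0,0,0],[0,0,0],[0,0,0],[0,0,0]]}' 0
```

```text
time: 28.18
tool_pos: [0.4934, -0.007, 0.0215]
tcp_rot: [3.132, 0.069, -0.097]
contact_force: [-38.3, -0.9, 17.9]
opening: 0.132
gripper_force: 62.9
time: 28.68
tool_pos: [0.5045, -0.0066, 0.0168]
tcp_rot: [3.119, 0.068, -0.196]
contact_force: [-74.3, -1.9, 47.4]
opening: 0.13
gripper_force: 78.4
```

```bash
python3 -m inch '{"travel":[[-0.2,-0.009,0],[-0.2,-0.009,0],[-0.2,-0.009,0],[-0.2,-0.009,0],[-0.2,-0.009,0],[0,0,0],[0,0,0]],"delta_rot":[[0,0,0],[0,0,0],[0,0,0],[0,0,0],[0,0,0],[0,0,0],[0,0,0]]}' 0
python3 w.py w17 tray_c:.0
cat > m.py <<'E'
from h import *
import pickle,sys
p=pickle.load(open(sys.argv[1]+'.pkl','rb'));s=sensors.state();T=s["tool_pos"]
col={"g":65,"o":12}[sys.argv[2]];yaw=np.radians(float(sys.argv[3]))
hsv=cv2.cvtColor(p["color"],cv2.COLOR_BGR2HSV);m=((abs(hsv[...,0].astype(int)-col)<(18 if col==65 else 9))&(hsv[...,1]>110)&(hsv[...,2]>35)).astype(np.uint8)
n,l,st,c=cv2.connectedComponentsWithStats(m);i=1+st[1:,4].argmax();k=max(cv2.findContours((l==i).astype(np.uint8),0,1)[0],key=cv2.contourArea);h=cv2.approxPolyDP(cv2.convexHull(k),4,True)[:,0];print(h.tolist())
c0,s0=np.cos(yaw),np.sin(yaw)
for th in(0.05,0,-.05,-.1,-.15):
  q=[]
  for x in(.0575,-.0575):
    for y in(.04,-.04):
      X=x+.085;Z=.024-.026; X,Z=X*np.cos(th)-Z*np.sin(th),X*np.sin(th)+Z*np.cos(th)
      q.append(proj(p,(T[0]+X*c0-y*s0,T[1]+X*s0+y*c0,T[2]+.005+Z)).round(0).tolist())
  print(th,q)
E
python3 m.py w17 g 2.5; python3 m.py w16 g 2.5|head -1
```

```text
time: 29.27
tool_pos: [0.4617, -0.0081, 0.029]
tcp_rot: [3.141, 0.07, -0.001]
contact_force: [0.2, -1.0, -1.5]
opening: 0.129
gripper_force: 78.3
29.3167 [ 0.4634 -0.0079  0.0294] [-3.1406 -0.0702 -0.0024] [ 0.37  0.42 -0.49  2.16  0.33  0.64 -1.87]
cam [ 0.5319 -0.0055  0.1576] fwd [-0.2726 -0.0114 -0.9621]
[[395, 0], [367, 259], [285, 350], [261, 350], [180, 258], [152, 0]]
0.05 [[145.0, -125.0], [399.0, -125.0], [175.0, 217.0], [369.0, 217.0]]
0 [[153.0, -110.0], [391.0, -110.0], [176.0, 216.0], [368.0, 216.0]]
-0.05 [[160.0, -96.0], [384.0, -96.0], [177.0, 216.0], [367.0, 216.0]]
-0.1 [[166.0, -83.0], [378.0, -83.0], [178.0, 215.0], [366.0, 215.0]]
-0.15 [[172.0, -70.0], [372.0, -70.0], [179.0, 215.0], [365.0, 215.0]]
[[382, 0], [366, 220], [286, 323], [265, 326], [181, 219], [165, 0]]
```

```bash
python3 -m inch '{"travel":[[0,0,-0.04],[0,0,-0.03],[0,0,0],[0,0,0]],"delta_rot":[[0,0,0],[0,0,0],[0,0,0],[0,0,0]]}' 0
python3 -m inch '{"travel":[[0,0,0],[0,0,0],[0,0,0],[0,0,0],[-0.06,-0.003,0],[-0.06,-0.003,0],[0,0,0],[0,0,0]],"delta_rot":[[0,0,0],[0,0,0],[0,0,0],[0,0,0],[0,0,0],[0,0,0],[0,0,0],[0,0,0]]}' 0.45
python3 w.py w18 tray_c:.0 dough_stamp:.003;python3 m.py w18 g 2.5
```

```text
time: 29.7
tool_pos: [0.4626, -0.008, 0.0219]
tcp_rot: [-3.14, -0.07, 0.001]
contact_force: [-0.8, -0.2, -2.4]
opening: 0.129
gripper_force: 78.3
time: 30.37
tool_pos: [0.4494, -0.0089, 0.0221]
tcp_rot: [3.141, 0.07, -0.001]
contact_force: [0.2, -0.8, 0.1]
opening: 0.457
gripper_force: 0.0
30.4167 [ 0.45   -0.0088  0.0223] [ 3.1407  0.0698 -0.0001] [ 0.37  0.41 -0.48  2.19  0.33  0.61 -1.88]
cam [ 0.5197 -0.0062  0.1508] fwd [-0.2725 -0.0113 -0.9621]
dough_stamp [273.  80.] 0.62 [ 0.5354 -0.0051]
[[381, 0], [366, 217], [284, 323], [262, 324], [180, 218], [163, 0]]
0.05 [[146.0, -118.0], [398.0, -118.0], [176.0, 220.0], [368.0, 220.0]]
0 [[154.0, -104.0], [390.0, -104.0], [177.0, 219.0], [367.0, 219.0]]
-0.05 [[161.0, -90.0], [384.0, -91.0], [178.0, 219.0], [366.0, 219.0]]
-0.1 [[167.0, -77.0], [377.0, -77.0], [179.0, 218.0], [365.0, 218.0]]
-0.15 [[173.0, -65.0], [372.0, -65.0], [180.0, 218.0], [364.0, 218.0]]
```

```bash
cat > e.py <<'E'
from h import *
import pickle
np.set_printoptions(precision=1,suppress=True)
o=np.array([.628,.0929]);yw=np.radians(2.6)
def W(x,y,z,o=o,yw=yw): return (o[0]+x*np.cos(yw)-y*np.sin(yw),o[1]+x*np.sin(yw)+y*np.cos(yw),z)
for f in("w2","w12","w13"):
    p=pickle.load(open(f+".pkl","rb"));g=cv2.cvtColor(p["color"],6).astype(int)
    print(f,"corners z0",*[proj(p,W(0,y,0)) for y in(.144,-.144)],"z52",*[proj(p,W(0,y,.052)) for y in(.144,-.144)])
    gr=cv2.GaussianBlur(cv2.cvtColor(p["color"],6),(3,3),0).astype(int)
    for y in(.12,.094,.05,0,-.05,-.094):
        u=proj(p,W(0,y,.0));c=int(round(u[0]));r=int(u[1]);col=gr[max(0,r-45):r+12,c-2:c+3].mean(1);d=np.diff(col)
        print(" y",y,"z0 row",u[1],"z52",proj(p,W(0,y,.052))[1],"edges",[(i+max(0,r-45)+.5,round(d[i])) for i in np.argsort(-abs(d))[:5]])
    for x in(.01,.025,.08,.1):
        for y in(.144,-.144):
            u=proj(p,W(x,y,.052));r=int(round(u[1]));
            if r<3: continue
            c=int(u[0]);row=gr[r-1:r+2,max(0,c-25):c+25].mean(0);d=np.diff(row)
            print(" x",x,"y",y,"z52 col",u[0],"z0",proj(p,W(x,y,0))[0],[(i+max(0,c-25)+.5,round(d[i])) for i in np.argsort(-abs(d))[:4]])
E
python3 e.py
```

```text
w2 corners z0 [183.1 114.1] [362.  107.8] z52 [173.  113.8] [371.6 106.8]
 y 0.12 z0 row 113.52272504899344 z52 113.13347390774807 edges [(np.float64(116.5), 15), (np.float64(111.5), -15), (np.float64(117.5), 12), (np.float64(112.5), -12), (np.float64(115.5), 12)]
 y 0.094 z0 row 112.86376652985177 z52 112.38989694611817 edges [(np.float64(83.5), -25), (np.float64(91.5), 24), (np.float64(84.5), -23), (np.float64(92.5), 23), (np.float64(67.5), 23)]
 y 0.05 z0 row 111.79312280856583 z52 111.1863875376392 edges [(np.float64(110.5), -16), (np.float64(109.5), -16), (np.float64(92.5), 13), (np.float64(91.5), 11), (np.float64(86.5), 10)]
 y 0 z0 row 110.64710980839533 z52 109.9061596926148 edges [(np.float64(90.5), 14), (np.float64(108.5), -14), (np.float64(91.5), 12), (np.float64(89.5), 12), (np.float64(109.5), -12)]
 y -0.05 z0 row 109.57972534423307 z52 108.72370077095428 edges [(np.float64(90.5), 21), (np.float64(89.5), 21), (np.float64(107.5), -16), (np.float64(108.5), -16), (np.float64(88.5), 11)]
 y -0.094 z0 row 108.7084051080967 z52 107.76804908738151 edges [(np.float64(88.5), 25),
[... 5259 characters left out ...]
p.float64(333.5), -7), (np.float64(334.5), -3)]
 x 0.08 y 0.144 z52 col 92.08135164734472 z0 113.12989744687292 [(np.float64(91.5), 14), (np.float64(90.5), 13), (np.float64(92.5), 9), (np.float64(89.5), 6)]
 x 0.08 y -0.144 z52 col 333.6094202647762 z0 326.4098125615648 [(np.float64(332.5), -17), (np.float64(331.5), -15), (np.float64(333.5), -9), (np.float64(330.5), -7)]
 x 0.1 y 0.144 z52 col 89.07028280377432 z0 110.6519553154364 [(np.float64(76.5), 22), (np.float64(77.5), 19), (np.float64(88.5), 14), (np.float64(87.5), 13)]
 x 0.1 y -0.144 z52 col 333.4072941774456 z0 326.16417345025525 [(np.float64(331.5), -16), (np.float64(332.5), -15), (np.float64(330.5), -10), (np.float64(333.5), -8)]
```

```bash
python3 -m inch '{"travel":[[0,0,0],[0,0,0],[0,0,0],[0,0,0],[0,0,0],[0,0,0.06],[0,0,0.06],[0,0,0],[0,0,0],[0,0,0]],"delta_rot":[[0,0,0],[0,0,0],[0,0,0],[0,0,0],[0,0,0],[0,-0.0127,0],[0,0,0],[0,0,0],[0,0,0],[0,0,0]]}' 0
python3 -m inch '{"travel":[[0.1,0.004,0],[0.1,0.004,0],[0.1,0.005,0],[0.1,0.005,0],[0.08,0.004,0],[0.05,0.002,0],[0,0,0],[0,0,0]],"delta_rot":[[0,0,0],[0,0,0],[0,0,0],[0,0,0],[0,0,0],[0,0,0],[0,0,0],[0,0,0]]}' 0
```

```text
time: 31.35
tool_pos: [0.4502, -0.0089, 0.0343]
tcp_rot: [3.14, 0.069, 0.031]
contact_force: [1.0, 0.2, -2.0]
opening: 0.131
gripper_force: 59.1
time: 32.02
tool_pos: [0.5035, -0.0062, 0.0341]
tcp_rot: [3.14, 0.07, 0.03]
contact_force: [-0.9, 0.5, -2.3]
opening: 0.129
gripper_force: 59.0
```

```bash
python3 -m inch '{"travel":[[0.1,0.005,-0.02],[0,0,-0.025],[0,0,0],[0.1,0.005,0],[0.1,0.004,0],[0.1,0.005,0],[0.1,0.004,0],[0.1,0.005,0],[0,0,0],[0,0,0]],"delta_rot":[[0,0,0],[0,0.005,0],[0,0,0],[0,0,0],[0,0,0],[0,0,0],[0,0,0],[0,0,0],[0,0,0],[0,0,0]]}' 0
```

```text
time: 32.85
tool_pos: [0.5644, -0.0033, 0.0299]
tcp_rot: [-3.141, -0.07, -0.02]
contact_force: [-0.4, 0.7, -2.0]
opening: 0.13
gripper_force: 59.0
```

```bash
python3 -m inch '{"travel":[[0.1,0.005,0],[0.1,0.004,0],[0.05,0.002,0],[0,0,0],[0,0,0]],"delta_rot":[[0,0,0],[0,0,0],[0,0,0],[0,0,0],[0,0,0]]}' 0
python3 -m inch '{"travel":[[0.03,0.001,0],[0,0,0],[0,0,0]],"delta_rot":[[0,0,0],[0,0,0],[0,0,0]]}' 0
python3 -m inch '{"travel":[[0.03,0.001,0],[0,0,0],[0,0,0]],"delta_rot":[[0,0,0],[0,0,0],[0,0,0]]}' 0
```

```text
time: 33.27
tool_pos: [0.5889, -0.0023, 0.0298]
tcp_rot: [3.141, 0.069, 0.019]
contact_force: [1.2, 0.1, -2.3]
opening: 0.125
gripper_force: 59.0
time: 33.52
tool_pos: [0.5913, -0.0023, 0.0298]
tcp_rot: [3.14, 0.07, 0.019]
contact_force: [-0.2, 0.8, -2.6]
opening: 0.127
gripper_force: 59.0
time: 33.77
tool_pos: [0.5946, -0.0022, 0.0299]
tcp_rot: [3.14, 0.07, 0.02]
contact_force: [-0.4, 0.1, -1.0]
opening: 0.129
gripper_force: 59.0
```

```bash
python3 -m inch '{"travel":[[0.02,0.001,0],[0,0,0],[0,0,0]],"delta_rot":[[0,0,0],[0,0,0],[0,0,0]]}' 0
python3 -m inch '{"travel":[[0.02,0.001,0],[0,0,0],[0,0,0]],"delta_rot":[[0,0,0],[0,0,0],[0,0,0]]}' 0
python3 -m inch '{"travel":[[0.02,0.001,0],[0,0,0],[0,0,0]],"delta_rot":[[0,0,0],[0,0,0],[0,0,0]]}' 0
```

```text
time: 34.02
tool_pos: [0.5964, -0.0021, 0.0297]
tcp_rot: [3.141, 0.07, 0.019]
contact_force: [0.2, 0.5, -2.2]
opening: 0.13
gripper_force: 59.1
time: 34.27
tool_pos: [0.5966, -0.002, 0.029]
tcp_rot: [3.14, 0.07, 0.013]
contact_force: [-3.8, -0.4, -1.4]
opening: 0.127
gripper_force: 59.1
time: 34.52
tool_pos: [0.5966, -0.002, 0.0285]
tcp_rot: [3.14, 0.07, 0.006]
contact_force: [-7.8, 0.1, -0.4]
opening: 0.124
gripper_force: 59.4
```

```bash
python3 -m inch '{"travel":[[0,0,-0.01],[0,0,0],[0,0,0],[0,0,0],[0,0,0],[0,0,0.1],[0,0,0.2],[0,0,0.3],[0,0,0.35],[0,0,0.3],[0,0,0],[0,0,0]],"delta_rot":[[0,0.0077,0],[0,0,0],[0,0,0],[0,0,0],[0,0,0],[0,0,0],[0,0,0],[0,0,0],[0,0,0],[0,0,0],[0,0,0],[0,0,0]]}' 0.45
python3 w.py w19 tray_c:.006 dough_stamp:.009
python3 -m inch '{"travel":[[-0.13,-0.12,0],[-0.13,-0.12,0],[-0.13,-0.12,0],[-0.13,-0.12,0],[-0.13,-0.12,0],[-0.13,-0.12,0],[-0.14,-0.13,0],[-0.14,-0.13,0],[-0.14,-0.13,0],[-0.14,-0.13,0],[0,0,0],[0,0,0]],"delta_rot":[[0,0,-0.0421],[0,0,-0.0421],[0,0,-0.0421],[0,0,-0.0421],[0,0,-0.0421],[0,0,-0.0421],[0,0,-0.0421],[0,0,-0.0421],[0,0,-0.0421],[0,0,-0.0421],[0,0,0],[0,0,0]]}' 0.45
python3 w.py w20 tray_b:0 scoop:.003; python3 r.py w20
```

```text
time: 35.52
tool_pos: [0.6028, -0.0016, 0.1575]
tcp_rot: [3.14, 0.07, 0.011]
contact_force: [-0.2, -0.3, -1.0]
opening: 0.452
gripper_force: 0.0
35.5667 [ 0.601  -0.002   0.1552] [3.1403 0.0697 0.0039] [ 0.36  0.44 -0.52  1.78  0.25  0.99 -1.79]
cam [0.6721 0.0011 0.2867] fwd [-0.2648 -0.0113 -0.9642]
tray_c [447. 267.] 0.78 [ 0.5394 -0.1777]
time: 36.67
tool_pos: [0.4648, -0.1268, 0.1527]
tcp_rot: [2.992, -0.957, -0.003]
contact_force: [0.2, -0.2, -0.1]
opening: 0.451
gripper_force: 0.0
36.7167 [ 0.4661 -0.1258  0.1532] [-2.9928  0.9539  0.0014] [ 0.53  0.21 -0.38  2.06  0.1   0.9  -2.09]
cam [ 0.5226 -0.1672  0.2813] fwd [-0.2236  0.1589 -0.9616]
tray_b [414. 300.] 0.84 [ 0.2898 -0.1797]
tray_b [282.  96.] 0.81 [ 0.5319 -0.1826]
scoop [283.  97.] 0.95 [ 0.5305 -0.1826]
w20 o [ 0.5329 -0.1811] -34.984441996421964 0.6164289298648556 619
w20 g [ 0.6859 -0.0036] -1.396843521347904 9.706747098254164 285
```

```bash
python3 -m inch '{"travel":[[-0.03,-0.067,-0.1],[0,0,-0.3],[0,0,-0.3],[0,0,-0.3],[0,0,-0.2],[0,0,-0.11],[0,0,0],[0,0,0],[0,0,0]],"delta_rot":[[0,0,0],[0,0,0],[0,0,0],[0,0,0],[0,0,0],[0,0,0],[0,0,0],[0,0,0],[0,0,0]]}' 0.45
python3 w.py w21 tray_b:0; python3 m.py w21 o -35.3
```

```text
time: 37.57
tool_pos: [0.4648, -0.1327, 0.0238]
tcp_rot: [-2.993, 0.953, -0.004]
contact_force: [0.1, 0.4, -0.0]
opening: 0.452
gripper_force: 0.0
37.6167 [ 0.4651 -0.1329  0.0241] [-2.9933  0.9533 -0.0052] [ 0.48  0.43 -0.32  2.12  0.23  0.62 -2.19]
cam [ 0.5221 -0.1729  0.1526] fwd [-0.2195  0.1576 -0.9628]
tray_b [277.  89.] 0.94 [ 0.5318 -0.1813]
[[385, 0], [369, 221], [289, 325], [267, 327], [184, 222], [167, 0]]
0.05 [[149.0, -115.0], [401.0, -116.0], [179.0, 222.0], [371.0, 222.0]]
0 [[157.0, -101.0], [393.0, -102.0], [180.0, 221.0], [370.0, 221.0]]
-0.05 [[164.0, -88.0], [386.0, -88.0], [181.0, 221.0], [369.0, 221.0]]
-0.1 [[170.0, -75.0], [379.0, -75.0], [182.0, 220.0], [368.0, 220.0]]
-0.15 [[175.0, -62.0], [374.0, -62.0], [183.0, 220.0], [367.0, 220.0]]
```

```bash
python3 -m inch '{"travel":[[0,0,-0.015],[0,0,0]],"delta_rot":[[0,0,0],[0,0,0]]}' 0.45
python3 -m inch '{"travel":[[0,0,0],[0,0,0],[0,0,0],[0,0,0],[0,0,0],[0,0,0.1],[0,0,0.2],[0,0,0.2],[0,0,0.2],[0,0,0],[0,0,0]],"delta_rot":[[0,0,0],[0,0,0],[0,0,0],[0,0,0],[0,0,0],[0,0,0],[0,0,0],[0,0,0],[0,0,0],[0,0,0],[0,0,0]]}' 0
python3 -m inch '{"travel":[[0,0.22,0],[0,0.22,0],[0,0.22,0],[0,0.22,0],[0,0.22,0],[0,0.22,0],[0,0.22,0],[0,0.22,0],[0,0.22,0],[0,0.205,0],[0,0,0],[0,0,0]],"delta_rot":[[0,0,0.042],[0,0,0.042],[0,0,0.042],[0,0,0.042],[0,0,0.042],[0,0,0.042],[0,0,0.042],[0,0,0.042],[0,0,0.042],[0,0,0.042],[0,0,0],[0,0,0]]}' 0
python3 -m inch '{"travel":[[0,0,0],[0,0,0]],"delta_rot":[[0,0,0],[0,0,0]]}' 0
python3 w.py w22 scoop:.07;python3 m.py w22 o 2.5
```

```text
time: 37.83
tool_pos: [0.4642, -0.1329, 0.0221]
tcp_rot: [2.993, -0.954, 0.003]
contact_force: [-0.1, 0.9, 0.0]
opening: 0.449
gripper_force: 0.0
time: 38.75
tool_pos: [0.4641, -0.1328, 0.0921]
tcp_rot: [2.993, -0.954, 0.004]
contact_force: [-1.1, -0.5, -2.4]
opening: 0.127
gripper_force: 59.0
time: 39.75
tool_pos: [0.4618, 0.0896, 0.0906]
tcp_rot: [-3.139, -0.08, 0.003]
contact_force: [-0.3, -0.1, -2.6]
opening: 0.132
gripper_force: 59.0
time: 39.92
tool_pos: [0.4626, 0.0854, 0.0906]
tcp_rot: [3.14, 0.067, -0.003]
contact_force: [-0.8, -0.4, -1.5]
opening: 0.129
gripper_force: 59.0
39.9667 [0.4628 0.085  0.0908] [ 3.1402  0.0656 -0.002 ] [ 0.27  0.32 -0.59  2.11  0.26  0.77 -2.02]
cam [0.533  0.088  0.2192] fwd [-0.2733 -0.0112 -0.9619]
scoop [275.  84.] 0.92 [0.5471 0.088 ]
[[384, 0], [368, 220], [285, 327], [262, 327], [180, 221], [163, 0]]
0.05 [[147.0, -116.0], [399.0, -116.0], [178.0, 222.0], [369.0, 222.0]]
0 [[155.0, -102.0], [391.0, -102.0], [179.0, 221.0], [368.0, 221.0]]
-0.05 [[162.0, -88.0], [384.0, -89.0], [180.0, 220.0], [368.0, 220.0]]
-0.1 [[168.0, -75.0], [378.0, -76.0], [181.0, 220.0], [367.0, 220.0]]
-0.15 [[174.0, -63.0], [373.0, -63.0], [182.0, 220.0], [366.0, 219.0]]
```

```bash
python3 -m inch '{"travel":[[0,0.006,-0.2],[0,0,-0.2],[0,0,-0.165],[0,0,0],[0,0,0],[0,0,0]],"delta_rot":[[0,-0.0127,0],[0,0,0],[0,0,0],[0,0,0],[0,0,0],[0,0,0]]}' 0
python3 -m inch '{"travel":[[0.1,0.004,0],[0.1,0.004,0],[0.1,0.005,0],[0.1,0.005,0],[0.08,0.004,0],[0,0,0],[0,0,0]],"delta_rot":[[0,0,0],[0,0,0],[0,0,0],[0,0,0],[0,0,0],[0,0,0],[0,0,0]]}' 0
```

```text
time: 40.52
tool_pos: [0.4642, 0.0863, 0.0354]
tcp_rot: [3.141, 0.066, 0.033]
contact_force: [0.5, 0.4, -2.7]
opening: 0.132
gripper_force: 58.9
time: 41.1
tool_pos: [0.5122, 0.0888, 0.0348]
tcp_rot: [3.141, 0.066, 0.032]
contact_force: [-0.1, -0.3, -1.7]
opening: 0.132
gripper_force: 59.0
```

```bash
python3 -m inch '{"travel":[[0,0,-0.05],[0,0,0],[0.1,0.005,0],[0.1,0.004,0],[0.1,0.005,0],[0.1,0.004,0],[0.1,0.005,0],[0.1,0.004,0],[0.1,0.005,0],[0.05,0.002,0],[0,0,0],[0,0,0]],"delta_rot":[[0,0.005,0],[0,0,0],[0,0,0],[0,0,0],[0,0,0],[0,0,0],[0,0,0],[0,0,0],[0,0,0],[0,0,0],[0,0,0],[0,0,0]]}' 0
python3 -m inch '{"travel":[[0.03,0.001,0],[0,0,0],[0,0,0]],"delta_rot":[[0,0,0],[0,0,0],[0,0,0]]}' 0
python3 -m inch '{"travel":[[0.02,0.001,0],[0,0,0],[0,0,0]],"delta_rot":[[0,0,0],[0,0,0],[0,0,0]]}' 0
```

```text
time: 42.1
tool_pos: [0.5864, 0.0921, 0.0296]
tcp_rot: [3.141, 0.067, 0.018]
contact_force: [0.1, 0.9, -1.6]
opening: 0.129
gripper_force: 58.9
time: 42.35
tool_pos: [0.5891, 0.0922, 0.0297]
tcp_rot: [3.14, 0.068, 0.019]
contact_force: [0.3, 0.3, -1.7]
opening: 0.132
gripper_force: 59.0
time: 42.6
tool_pos: [0.5915, 0.0923, 0.0299]
tcp_rot: [3.141, 0.067, 0.019]
contact_force: [-0.5, 0.5, -2.3]
opening: 0.13
gripper_force: 59.0
```

```bash
python3 -m inch '{"travel":[[0.02,0.001,0],[0,0,0],[0,0,0]],"delta_rot":[[0,0,0],[0,0,0],[0,0,0]]}' 0
python3 -m inch '{"travel":[[0.02,0.001,0],[0,0,0],[0,0,0]],"delta_rot":[[0,0,0],[0,0,0],[0,0,0]]}' 0
python3 -m inch '{"travel":[[0.02,0.001,0],[0,0,0],[0,0,0]],"delta_rot":[[0,0,0],[0,0,0],[0,0,0]]}' 0
```

```text
time: 42.85
tool_pos: [0.5919, 0.0921, 0.029]
tcp_rot: [3.14, 0.068, 0.014]
contact_force: [-2.8, 0.0, -1.2]
opening: 0.132
gripper_force: 58.9
time: 43.1
tool_pos: [0.5919, 0.092, 0.0285]
tcp_rot: [3.139, 0.068, 0.008]
contact_force: [-6.8, -1.3, -0.3]
opening: 0.127
gripper_force: 59.2
time: 43.35
tool_pos: [0.5919, 0.092, 0.0282]
tcp_rot: [3.138, 0.068, 0.001]
contact_force: [-11.8, -1.0, 3.0]
opening: 0.128
gripper_force: 59.8
```

```bash
python3 -m inch '{"travel":[[0,0,-0.01],[0,0,0],[0,0,0],[0,0,0],[0,0,0],[0,0,0.1],[0,0,0.2],[0,0,0.3],[0,-0.2,0.35],[0,-0.2,0.35],[0,0,0.35],[0,0,0]],"delta_rot":[[0,0.0077,0],[0,0,0],[0,0,0],[0,0,0],[0,0,0],[0,0,0],[0,0,0],[0,0,0],[0,0,0],[0,0,0],[0,0,0],[0,0,0]]}' 0.45
python3 -m inch '{"travel":[[0,0,0.2],[0,0,0.2],[0,0,0],[0,0,0]],"delta_rot":[[0,0,0],[0,0,0],[0,0,0],[0,0,0]]}' 0
cat > f.py <<'E'
from h import *
import pickle
np.set_printoptions(precision=4,suppress=True)
p=optics.capture("wrist");save(p,"fin")
pickle.dump({k:p[k] for k in("K","k1","R","t","color")},open("fin.pkl","wb"))
o=np.array([.629,.0929]);yw=np.radians(2.5);c,s=np.cos(yw),np.sin(yw)
D=lambda X:((X[0]-o[0])*c+(X[1]-o[1])*s,-(X[0]-o[0])*s+(X[1]-o[1])*c)
for n,z in(("tray_b",.006),("scoop",.009),("dough_stamp",.009)):
  for q in optics.mark_of(n,p)[:4]: print(n,np.round(q["position"]),round(q["p"],2),"dryer",np.round(D(onz(p,q["position"],z)),4))
hsv=cv2.cvtColor(p["color"],cv2.COLOR_BGR2HSV);H=hsv[...,0].astype(int)
for n,h,w in(("green",65,18),("orange",12,9)):
  m=(abs(H-h)<w)&(hsv[...,1]>110)&(hsv[...,2]>35)
  by=0 if n=="orange" else -.094
  # lug tip: column of lug centre
  vs=[]
  for x in np.arange(-.075,.0,.001):
    X=(o[0]+x*c-by*s,o[1]+x*s+by*c,.042);u=proj(p,X);r,k=int(round(u[1])),int(round(u[0]))
    if 0<=r<420 and m[r,k-2:k+3].any(): vs.append(x)
  print(n,"lug top spans dryer x",vs[:1],vs[-1:],"expect -.055..-.009")
s_=sensors.state();print(s_["tool_pos"],s_["opening"])
E
python3 f.py; python3 d.py w2 w12 w13 fin | cut -c1-400
```

```text
time: 44.35
tool_pos: [0.6034, 0.0516, 0.2033]
tcp_rot: [3.141, 0.062, 0.026]
contact_force: [1.0, 1.4, 1.9]
opening: 0.449
gripper_force: 0.0
time: 44.68
tool_pos: [0.5985, 0.0533, 0.2358]
tcp_rot: [-3.141, -0.068, -0.007]
contact_force: [0.5, 0.6, -1.2]
opening: -0.001
gripper_force: 0.0
dough_stamp [240. 152.] 0.6 dryer [ 0.0013 -0.0005]
dough_stamp [144. 109.] 0.44 dryer [0.0486 0.1032]
green lug top spans dryer x [np.float64(-0.05299999999999998)] [np.float64(-0.0029999999999999333)] expect -.055..-.009
orange lug top spans dryer x [np.float64(-0.05399999999999998)] [np.float64(-0.0019999999999999324)] expect -.055..-.009
[0.5964 0.0525 0.2323] 0.001445029456008474
yellow [(array([210.6,  75. ]), np.int32(281)), (array([195.2,  37.2]), np.int32(477)), (array([139.4,  83.7]), np.int32(393)), (array([140.7, 108.4]), np.int32(630))] [0.672  0.1754 0.0747] [np.float64(5.904529491578153e-05), np.float64(0.0003445176641258481), np.float64(0.0008802447707089303), np.float64(0.0006374508481881052)] [array([0.6741, 0.1786]), array([0.6756, 0.1789]), array([0.6736, 0.
blue [(array([250.3,
[... 482 characters left out ...]
  77.1]), np.int32(321)), (array([259.5, 107.3]), np.int32(514))] [0.6766 0.0687 0.0775] [np.float64(0.00026902938512478786), np.float64(0.00048817032090219973), np.float64(0.0005371314523427514), np.float64(0.0004113125642446855)] [array([0.6792, 0.0676]), array([0.6809, 0.0671]), array([0.679 , 0
red [(array([330.6,  70.8]), np.int32(276)), (array([349.6,  30.8]), np.int32(488)), (array([280.2,  74.5]), np.int32(384)), (array([320. , 107.4]), np.int32(608))] [0.679  0.0152 0.0757] [np.float64(0.0003929388449071511), np.float64(0.0005082258272462529), np.float64(0.0005065576390029964), np.float64(0.00039960349576757603)] [array([0.6814, 0.012 ]), array([0.6828, 0.0112]), array([0.6812, 0.01
```

```bash
python3 -m inch '{"travel":[[0.15,0.14,0],[0.2,0.2,-0.1],[0.2,0.2,-0.2],[0.2,0.15,-0.3],[0.01,0,-0.3],[0,0,-0.3],[0,0,-0.1],[0,0,0],[0,0,0],[0,0,0]],"delta_rot":[[0,0,0],[0,0,0],[0,0,0],[0,0,0],[0,0,0],[0,0,0],[0,0,0],[0,0,0],[0,0,0],[0,0,0]]}' 0
python3 -m inch '{"travel":[[0,0,0],[0,0,0]],"delta_rot":[[0,0,0],[0,0,0]]}' 0
```

```text
time: 45.72
tool_pos: [0.6748, 0.1219, 0.1059]
tcp_rot: [-3.14, -0.067, -0.005]
contact_force: [-0.7, 0.5, -0.4]
opening: -0.001
gripper_force: 0.0
time: 45.88
tool_pos: [0.675, 0.1218, 0.1065]
tcp_rot: [-3.14, -0.067, -0.007]
contact_force: [0.4, 0.3, 0.4]
opening: 0.002
gripper_force: 0.0
```

```bash
for i in 1 2; do :; done
python3 -m inch '{"travel":[[0,0,-0.08],[0,0,-0.07],[0,0,0],[0,0,0]],"delta_rot":[[0,0,0],[0,0,0],[0,0,0],[0,0,0]]}' 0
python3 -m inch '{"travel":[[0,0,-0.03],[0,0,0],[0,0,0]],"delta_rot":[[0,0,0],[0,0,0],[0,0,0]]}' 0
python3 -m inch '{"travel":[[0,0,-0.03],[0,0,0],[0,0,0]],"delta_rot":[[0,0,0],[0,0,0],[0,0,0]]}' 0
python3 -m inch '{"travel":[[0,0,-0.03],[0,0,0],[0,0,0]],"delta_rot":[[0,0,0],[0,0,0],[0,0,0]]}' 0
```

```text
time: 46.22
tool_pos: [0.6731, 0.1213, 0.0884]
tcp_rot: [3.14, 0.067, -0.002]
contact_force: [-0.8, -0.8, 0.7]
opening: -0.001
gripper_force: 1.0
time: 46.47
tool_pos: [0.6734, 0.1215, 0.086]
tcp_rot: [3.141, 0.067, -0.0]
contact_force: [-1.3, -1.4, 3.5]
opening: 0.002
gripper_force: 1.7
time: 46.72
tool_pos: [0.6736, 0.1215, 0.0835]
tcp_rot: [3.141, 0.067, 0.0]
contact_force: [-1.7, -1.2, 6.0]
opening: -0.0
gripper_force: 2.8
time: 46.97
tool_pos: [0.6737, 0.1216, 0.0832]
tcp_rot: [3.139, 0.067, -0.0]
contact_force: [-6.8, -2.3, 16.1]
opening: -0.0
gripper_force: 8.1
```

```bash
python3 -m inch '{"travel":[[0,0,0.1],[0,0,0.15],[-0.01,0.17,0],[-0.01,0.18,0],[0,0.18,0],[0,0,0],[0,0,0],[0,0,-0.08],[0,0,-0.07],[0,0,-0.03],[0,0,0],[0,0,0]],"delta_rot":[[0,0,0],[0,0,0],[0,0,0],[0,0,0],[0,0,0],[0,0,0],[0,0,0],[0,0,0],[0,0,0],[0,0,0],[0,0,0],[0,0,0]]}' 0
python3 -m inch '{"travel":[[0,0,-0.03],[0,0,0],[0,0,0]],"delta_rot":[[0,0,0],[0,0,0],[0,0,0]]}' 0
python3 -m inch '{"travel":[[0,0,-0.03],[0,0,0],[0,0,0]],"delta_rot":[[0,0,0],[0,0,0],[0,0,0]]}' 0
```

```text
time: 47.97
tool_pos: [0.6718, 0.1721, 0.0866]
tcp_rot: [3.138, 0.064, -0.001]
contact_force: [0.0, -1.4, 3.7]
opening: 0.0
gripper_force: 1.5
time: 48.22
tool_pos: [0.6721, 0.173, 0.0842]
tcp_rot: [3.139, 0.065, 0.001]
contact_force: [-0.4, -3.8, 4.8]
opening: 0.002
gripper_force: 2.2
time: 48.47
tool_pos: [0.6723, 0.1734, 0.0833]
tcp_rot: [3.139, 0.066, 0.002]
contact_force: [-2.5, -5.7, 11.8]
opening: 0.002
gripper_force: 5.9
```

Yellow bottomed. Now green at (.6766,.0687): up, across 0.106 in −y, down.

```bash
python3 -m inch '{"travel":[[0,0,0.1],[0,0,0.15],[0.01,-0.26,0],[0.01,-0.27,0],[0.01,-0.27,0],[0.01,-0.26,0],[0,0,0],[0,0,0]],"delta_rot":[[0,0,0],[0,0,0],[0,0,0],[0,0,0],[0,0,0],[0,0,0],[0,0,0],[0,0,0]]}' 0
python3 -m inch '{"travel":[[0,0,-0.08],[0,0,-0.07],[0,0,-0.03],[0,0,0],[0,0,-0.03],[0,0,0],[0,0,0],[0,0,0]],"delta_rot":[[0,0,0],[0,0,0],[0,0,0],[0,0,0],[0,0,0],[0,0,0],[0,0,0],[0,0,0]]}' 0
python3 -m inch '{"travel":[[0,0,-0.04],[0,0,0],[0,0,0]],"delta_rot":[[0,0,0],[0,0,0],[0,0,0]]}' 0
```

```text
time: 49.13
tool_pos: [0.6754, 0.0663, 0.1056]
tcp_rot: [3.141, 0.061, -0.001]
contact_force: [-0.8, 0.8, -0.4]
opening: -0.001
gripper_force: 0.0
time: 49.8
tool_pos: [0.6757, 0.07, 0.0855]
tcp_rot: [-3.14, -0.069, -0.002]
contact_force: [-0.8, 2.5, 3.8]
opening: 0.004
gripper_force: 1.8
time: 50.05
tool_pos: [0.6763, 0.0695, 0.0833]
tcp_rot: [-3.14, -0.067, -0.003]
contact_force: [-3.3, 2.3, 11.4]
opening: 0.001
gripper_force: 5.5
```

```bash
python3 -m inch '{"travel":[[0,0,0.1],[0,0,0.2],[0,0,0.35],[-0.1,0,0.35],[-0.2,-0.03,0.3],[-0.2,0,0.2],[-0.2,0,0],[-0.07,0,0],[0,0,0],[0,0,0],[0,0,0]],"delta_rot":[[0,0,0],[0,0,0],[0,0,0],[0,0,0],[0,0,0],[0,0,0],[0,0,0],[0,0,0],[0,0,0],[0,0,0],[0,0,0]]}' 0
python3 f.py
python3 - <<'E'
from h import *
S={c:optics.capture(c) for c in("scene","side")}
for n in("scoop","dough_stamp","beech_spoon","pastry_brush"):
  for c in S: print(n,c,[(onz(S[c],q["position"],.009).round(3)[:2],round(q["p"],2)) for q in optics.mark_of(n,S[c])[:3]])
E
```

```text
time: 50.97
tool_pos: [0.5988, 0.0644, 0.2294]
tcp_rot: [3.14, 0.065, -0.002]
contact_force: [-0.5, -0.4, -0.1]
opening: -0.002
gripper_force: 0.0
green lug top spans dryer x [np.float64(-0.05299999999999998)] [np.float64(-0.0019999999999999324)] expect -.055..-.009
orange lug top spans dryer x [np.float64(-0.05399999999999998)] [np.float64(-0.0009999999999999315)] expect -.055..-.009
[0.5988 0.0655 0.2299] 0.004589422268226836
scoop scene [(array([0.627, 0.017]), 0.68)]
scoop side []
dough_stamp scene []
dough_stamp side []
beech_spoon scene [(array([0.51 , 0.466]), 0.62)]
beech_spoon side []
pastry_brush scene [(array([0.517, 0.324]), 0.44), (array([ 0.756, -0.275]), 0.26)]
pastry_brush side [(array([0.494, 0.344]), 0.82)]
```

```bash
python3 -c "
from rig import job_done
print(job_done())"
```

```text
the job is handed in; nothing more can be done
None
```

I loaded both trays fully home (green with the stamp in the right bay, orange with the scoop in the middle bay; no yellow tray was present), pressed blue, yellow and green fully down in order, and handed the job in. After the trays went in I could not see the scoop or stamp under the roof; both sat centred in their trays when last seen, just before loading.

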